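# Refill the label dispenser and re-thread its spindle

### The job

Refill the label dispenser: draw its spindle right out, put every grey spent cassette into the cardboard box, and stand every new cassette down in the bay whose tag has its colour. Then thread the spindle back through all three cheeks and the cassettes, push it fully home from the same side and let go. Leave the computer mouse where it is.

Things in the scene. Friction and masses are not known exactly. Their poses are not given: they have to be found in the camera images.
- dispenser: label dispenser, fixed. Origin: desk level, centre; z up, x away from the robot, y to the left along the spindle's line. Base 66 (x) x 155 (y) x 6 mm; upright cheeks 60 mm high, 60 (x) x 5 mm (y), at y = -75, 0, +75 mm, each with a 14 mm round hole at x = 0, 31 mm above the desk. They bound two bays 70 mm wide along y, open above, in front and behind, each for up to two cassettes side by side.
- spindle_handle (a point): centre of the spindle's red handle (50 x 20 x 20 mm); x along its steel shaft: 10 mm thick, from 25 to 192 mm from this point, last 12 mm tapered to 4 mm. 150 g, lies flat on the desk. At the start it is home, in from the dispenser's -y (right) side through cheeks and spent cassettes, and comes out towards -y. Home: handle's end on the right cheek, tip 12 mm out of the left one.
- spindle_tip (a point): the pointed end of the spindle's shaft, 192 mm from the handle's centre
- spent_box: open cardboard box for spent cassettes, fixed: 180 mm (its x) x 130 mm (its y), 45 mm high, walls 4 mm, floor 4 mm. Origin at the underside's centre, z up.
- tag_blue_bay (a point): floor centre of the bay with the blue tag (a blue strip 60 x 12 mm on the front of that bay); 6 mm above the desk, 37.5 mm to one side of the dispenser's centre along its y; axes as the dispenser's. Which bay has which tag varies. Lips 8 mm high along its front and back, 55 mm apart, keep cassettes in line, holes along y; a seated cassette has its centre 25 mm above this point.
- tag_yellow_bay (a point): floor centre of the bay with the yellow tag (a yellow strip 60 x 12 mm on the front of that bay); 6 mm above the desk, 37.5 mm to one side of the dispenser's centre along its y; axes as the dispenser's. Which bay has which tag varies. Lips 8 mm high along its front and back, 55 mm apart, keep cassettes in line, holes along y; a seated cassette has its centre 25 mm above this point.
- blue_1_centre (a point): new blue cassette, 120 g: plastic block 50 (its x) x 28 (its y) x 50 mm (its z, upright), dark weighted foot, 16 mm round hole right through its centre along its y. Point: its centre (middle of the hole), 25 mm up. A half turn about z makes no difference. Grasp along its x, across the 50 mm. White patch on top. Goes in the bay with the blue tag. May be absent.
- blue_2_centre (a point): new blue cassette, 120 g: plastic block 50 (its x) x 28 (its y) x 50 mm (its z, upright), dark weighted foot, 16 mm round hole right through its centre along its y. Point: its centre (middle of the hole), 25 mm up. A half turn about z makes no difference. Grasp along its x, across the 50 mm. White patch on top. Goes in the bay with the blue tag. May be absent.
- yellow_1_centre (a point): new yellow cassette, 120 g: plastic block 50 (its x) x 28 (its y) x 50 mm (its z, upright), dark weighted foot, 16 mm round hole right through its centre along its y. Point: its centre (middle of the hole), 25 mm up. A half turn about z makes no difference. Grasp along its x, across the 50 mm. White patch on top. Goes in the bay with the yellow tag. May be absent.
- yellow_2_centre (a point): new yellow cassette, 120 g: plastic block 50 (its x) x 28 (its y) x 50 mm (its z, upright), dark weighted foot, 16 mm round hole right through its centre along its y. Point: its centre (middle of the hole), 25 mm up. A half turn about z makes no difference. Grasp along its x, across the 50 mm. White patch on top. Goes in the bay with the yellow tag. May be absent.
- spent_1_centre (a point): spent grey cassette, 120 g: plastic block 50 (its x) x 28 (its y) x 50 mm (its z, upright), dark weighted foot, 16 mm round hole right through its centre along its y. Point: its centre (middle of the hole), 25 mm up. A half turn about z makes no difference. Grasp along its x, across the 50 mm. No patch on top. Starts on the spindle in a bay. May be absent.
- spent_2_centre (a point): spent grey cassette, 120 g: plastic block 50 (its x) x 28 (its y) x 50 mm (its z, upright), dark weighted foot, 16 mm round hole right through its centre along its y. Point: its centre (middle of the hole), 25 mm up. A half turn about z makes no difference. Grasp along its x, across the 50 mm. No patch on top. Starts on the spindle in a bay. May be absent.
- mouse: dark computer mouse, 106 x 62 x 34 mm, a bystander behind the dispenser; origin at its underside
There are look-alikes about, which are no part of the job. Leave any purple or turquoise look-alike of the part that bears spent_2_centre alone.

How it is judged:
On the way, in this order (a step that is already met when the one before it is completed fails the run):
1. the spindle is drawn right out of the dispenser ((y of spindle_tip in the frame of dispenser below -0.0785 m or z of spindle_tip in the frame of dispenser above 0.07 m)), for 0.1 s.
2. no spent cassette is left in the dispenser, and every new cassette is seated in the bay of its colour (x of blue_1_centre in the frame of tag_blue_bay between -0.006 and 0.006 m and y of blue_1_centre in the frame of tag_blue_bay between -0.025 and 0.025 m and z of blue_1_centre in the frame of tag_blue_bay between 0.021 and 0.029 m and angle between each of blue_1_centre, blue_2_centre, yellow_1_centre, yellow_2_centre's own z axis and vertical below 0.12 rad and x of blue_2_centre in the frame of tag_blue_bay between -0.006 and 0.006 m and y of blue_2_centre in the frame of tag_blue_bay between -0.025 and 0.025 m and z of blue_2_centre in the frame of tag_blue_bay between 0.021 and 0.029 m and x of yellow_1_centre in the frame of tag_yellow_bay between -0.006 and 0.006 m and y of yellow_1_centre in the frame of tag_yellow_bay between -0.025 and 0.025 m and z of yellow_1_centre in the frame of tag_yellow_bay between 0.021 and 0.029 m and x of yellow_2_centre in the frame of tag_yellow_bay between -0.006 and 0.006 m and y of yellow_2_centre in the frame of tag_yellow_bay between -0.025 and 0.025 m and z of yellow_2_centre in the frame of tag_yellow_bay between 0.021 and 0.029 m and (z of spent_1_centre in the frame of dispenser above 0.075 m or horizontal distance between spent_1_centre and dispenser above 0.12 m) and (z of spent_2_centre in the frame of dispenser above 0.075 m or horizontal distance between spent_2_centre and dispenser above 0.12 m)), for 0.2 s.
At the end, for the whole second after the job is handed in: every new cassette seated upright (within 6 mm) in the bay of its colour; every spent one in the cardboard box; the spindle through all three cheeks (lined up to 0.08 rad), its handle no more than 8 mm from the right cheek; all at rest (x of blue_1_centre in the frame of tag_blue_bay between -0.006 and 0.006 m and y of blue_1_centre in the frame of tag_blue_bay between -0.025 and 0.025 m and z of blue_1_centre in the frame of tag_blue_bay between 0.021 and 0.029 m and angle between each of blue_1_centre, blue_2_centre, yellow_1_centre, yellow_2_centre's own z axis and vertical below 0.12 rad and x of blue_2_centre in the frame of tag_blue_bay between -0.006 and 0.006 m and y of blue_2_centre in the frame of tag_blue_bay between -0.025 and 0.025 m and z of blue_2_centre in the frame of tag_blue_bay between 0.021 and 0.029 m and x of yellow_1_centre in the frame of tag_yellow_bay between -0.006 and 0.006 m and y of yellow_1_centre in the frame of tag_yellow_bay between -0.025 and 0.025 m and z of yellow_1_centre in the frame of tag_yellow_bay between 0.021 and 0.029 m and x of yellow_2_centre in the frame of tag_yellow_bay between -0.006 and 0.006 m and y of yellow_2_centre in the frame of tag_yellow_bay between -0.025 and 0.025 m and z of yellow_2_centre in the frame of tag_yellow_bay between 0.021 and 0.029 m and x of spent_1_centre in the frame of spent_box between -0.086 and 0.086 m and y of spent_1_centre in the frame of spent_box between -0.061 and 0.061 m and height (world z) of each of spent_1_centre, spent_2_centre below 0.06 m and x of spent_2_centre in the frame of spent_box between -0.086 and 0.086 m and y of spent_2_centre in the frame of spent_box between -0.061 and 0.061 m and x of spindle_tip in the frame of dispenser between -0.008 and 0.008 m and z of spindle_tip in the frame of dispenser between 0.023 and 0.039 m and y of spindle_tip in the frame of dispenser between 0.0815 and 0.105 m and angle between the x axis of spindle_handle and the y axis of dispenser, either way round below 0.08 rad and linear speed of each of blue_1, blue_2, yellow_1, yellow_2, spent_1, spent_2, spindle below 0.02 m/s); the robot touches nothing.
It fails at once if the computer mouse is shifted by more than 3 cm (distance of mouse from where it was at the start of the episode above 0.03 m).
Of spent_1, spent_2 only 1 to 2 are there at a start; the rules pass over those that are not, and their reading is None.
Of blue_1, blue_2, yellow_1, yellow_2 only 3 to 4 are there at a start; the rules pass over those that are not, and their reading is None.
At some moment in a run one of blue_1, blue_2, yellow_1, yellow_2 may be knocked a few centimetres aside while the robot is not near it.
It also fails if it takes over 210 s, if anything falls off the work surface, if the arm or the gripper's body presses on something with over 40 N, if the wrist force passes 120 N, or if a joint passes its speed limit or range.

### The arm

A 6-joint arm with a two-finger parallel gripper is mounted at the origin on a cart in front of the work surface, level with it; the furniture and walls round the work are solid. World frame = base frame: x ahead of the robot, y to its left, z up, the work surface at z = 0. Lengths are in m, angles in rad, forces in N, time in s.
With the tool pointing down it reaches from about 0.325 to 0.775 m from the base axis. Payload 5.5 kg.
Tool frame: the origin (TCP) lies where the fingers leave the gripper's body, on its centre line; the fingertips stand 80 mm ahead of it and the grasp point (between the pads) lies 61 mm ahead of it (ctrl.tips_ahead is the distance from the TCP to the fingertips, in m); z points along the fingers, y is the line along which they close (so a half turn about z gives the same grasp; the last joint's range is limited). The gripper opens to 88 mm and grips with 3 to 60 N. Pads are 20 mm wide; open, the fingers measure 115 mm over their backs; the gripper's body (75 mm by 178 mm) begins 61 mm behind the grasp point.
Start: joints at [1.088, 0.091, 1.231, -0, 1.82, -0.057], TCP at [0.248, 0.546, 0.303] pointing down, gripper open.
Joint ranges: [-2.87, 2.87], [-0.86, 2.18], [0.17, 2.46], [-1.51, 4.65], [0.06, 2.69], [-2.65, 2.65]. Speed limits (rad/s): [2.57, 2.57, 3.01, 3.14, 3.14, 3.14].

### API

Orientations are given as a 3x3 rotation matrix whose columns are the frame's x, y, z axes.
In Python, from workcell import ctrl, viewer, close_job gives the robot as it stands. The module is installed in compiled form; this text tells all that it offers.
- The arm moves only by the shell command python3 -m crank 'ROWS'. ROWS is text: rows parted by semicolons, each of 7 numbers parted by spaces: the turn, a rotation vector about the tool's x, y, z each as a share of 45 degrees, from -1 to 1, then the shift along the tool's x, y, z each as a share of 120 mm, from -1 to 1, then the gripper command: -1 is shut, 1 is fully open, values between are in proportion. In form: wx wy wz dx dy dz jaw; .... A call has 1 to 20 rows; each row is the pose to reach, as a shift and turn from the pose commanded when the call began, along the tool's axes at that moment; what a row does not reach only later rows make up. A row lasts 1/8 s, in which the tool goes at most 62.5 mm and 10.7 degrees, less where a joint would pass 70% of its speed; a pose out of reach is approached as far as the arm can. A call with a number of a shift or a turn outside -1 to 1 is refused whole. A call with a gripper value outside its range is refused whole. The fingers move at their own pace and stop on an object; the grip force is fixed at half the most. Time passes only in rows, so rows that repeat a pose let the fingers close. It gives the time, the measured TCP pose, the force, the opening and the grip force at its end, in the units of the state.
- ctrl.read_state(): the state, without advancing time (a new reading comes with each control period).
- viewer.get_image(name): name is "scene" or "top" or "wrist"; returns (picture, depth): 384x512x3 uint8, red, green, blue; 384x512 float32, m along the optical axis (not along the pixel's ray), 0 where there is no reading.
- viewer.camera_info(name): a dict with "mtx" (3x3 intrinsics, pixels), "D" ([k1, k2, p1, p2, k3] as OpenCV has them; the pictures are not rectified), "camera_from_world" (4x4, takes a point from world to camera coordinates). Camera axes: x right, y down, z forward; pixel columns grow to the right and rows downward; lengths in m; the calibration is good to about 2 mm. A picture is of the moment at which its call begins: read the wrist's pose just before it. camera_info takes no time and is no camera call; for the wrist camera it gives the pose at the moment of the call.
- close_job(): hands the job in; it is judged then, once.
Trained networks look in the newest picture that a camera, given by its name, has taken for a name from the list of things; names that differ only in an ending like _2 or _b are one class to them, and where a whole thing is asked for, a point or a joint stands for the part that bears it (a point fixed in the world has none). Each returns a list of dicts, best first, with "p" (0 to 1); they miss things now and then, are a little off and sometimes report something else, mostly with a low value. They report only what shows in the picture. A call takes as long as a camera call. They do not tell look-alikes from the thing itself.
- viewer.silhouettes(camera, target): "region" (384x512 bool, what is visible of it) and "position" ([column, row] in pixels, amid what is visible of it).
- viewer.pinpoint(camera, target): "position" ([column, row] in pixels: a listed point, or the origin of a listed thing).
The state is a dict: "time": time; "joints": joint angles; "qvel": joint speeds; "joint_torque": joint torques, N m; "eef_pos": TCP position; "tool_rot": TCP orientation; "contact_force": force on the tool from outside, world axes, zero at the start; "torque": the same for the moment, N m; "width": opening from 0.0 (shut) to 1.0 (fully open); "grasp_force": force on a finger pad.
Only numpy, scipy, OpenCV 4.12 (cv2) and the standard library are available. Lean on these libraries where they do the work, as an engineer would, in place of code of your own. Each camera call takes 0.05 s, during which the arm holds its last target. There are 200 camera calls.

## Working session

There is one attempt and no reset: what is moved stays moved. The work goes in short steps, Python scripts to look and compute and a shell command to move; the robot and the scene stay as the last step left them, time stands still between calls to the robot, and variables do not carry over. Pictures are saved under pics/ and viewed, at most 14 in all, crops included, and the job is handed in when it is done.

```bash
mkdir -p pics; cat > h.py <<'E'
import numpy as np, cv2
from workcell import ctrl, viewer
def shot(n,f=None):
    im,d=viewer.get_image(n)
    if f: cv2.imwrite('pics/'+f,im[:,:,::-1])
    return im,d
def ray(n,p,ci=None):
    ci=ci or viewer.camera_info(n)
    u=cv2.undistortPoints(np.array([[p]],float),np.array(ci['mtx']),np.array(ci['D']))[0,0]
    T=np.linalg.inv(np.array(ci['camera_from_world']))
    return T[:3,3],T[:3,:3]@np.array([u[0],u[1],1.])
def atz(n,p,z,ci=None):
    o,r=ray(n,p,ci); return o+r*(z-o[2])/r[2]
def atd(n,p,d,ci=None):
    o,r=ray(n,p,ci); return o+r*d
def cloud(n,d,ci=None):
    ci=ci or viewer.camera_info(n)
    h,w=d.shape; g=np.stack(np.meshgrid(np.arange(w),np.arange(h)),-1).reshape(-1,1,2).astype(float)
    u=cv2.undistortPoints(g,np.array(ci['mtx']),np.array(ci['D']))[:,0]
    T=np.linalg.inv(np.array(ci['camera_from_world']))
    P=np.c_[u*d.reshape(-1,1),d.reshape(-1)]
    return (P@T[:3,:3].T+T[:3,3]).reshape(h,w,3)
def proj(n,P,ci=None):
    ci=ci or viewer.camera_info(n); T=np.array(ci['camera_from_world'])
    return cv2.projectPoints(np.array(P,float).reshape(-1,1,3),cv2.Rodrigues(T[:3,:3])[0],T[:3,3],np.array(ci['mtx']),np.array(ci['D']))[0][:,0]
E
python3 - <<'E'
from h import *
np.set_printoptions(precision=4,suppress=True)
for n in ['top','scene']:
    im,d=shot(n,n+'0.png'); ci=viewer.camera_info(n)
    print(n,np.linalg.inv(ci['camera_from_world']))
    C=cloud(n,d)
    for t in ['dispenser','spindle_handle','spindle_tip','spent_box','tag_blue_bay','tag_yellow_bay','blue_1_centre','yellow_1_centre','spent_1_centre','mouse']:
        for q in viewer.pinpoint(n,t)[:4]:
            z={'dispenser':0,'spindle_handle':.031,'spindle_tip':.031,'spent_box':0,'tag_blue_bay':.006,'tag_yellow_bay':.006,'mouse':0}.get(t,.025)
            print(t,round(q['p'],2),np.array(q['position']),atz(n,q['position'],z))
s=ctrl.read_state();print(s['time'],s['eef_pos'],s['tool_rot'],s['width'])
E
```

```text
top [[-0.0093 -0.9896  0.1436  0.4082]
 [-1.      0.0094  0.0002  0.0566]
 [-0.0016 -0.1436 -0.9896  1.1794]
 [ 0.      0.      0.      1.    ]]
dispenser 0.91 [238.5 203.4] [0.5444 0.1154 0.    ]
dispenser 0.75 [246.8 202.4] [0.5472 0.0903 0.    ]
dispenser 0.16 [225.5 210.3] [0.5238 0.1547 0.    ]
spindle_handle 0.48 [269.7 197. ] [0.559  0.0218 0.031 ]
spindle_handle 0.41 [203.9 210. ] [0.5223 0.2156 0.031 ]
spindle_tip 0.72 [202.7 212.4] [0.5152 0.2191 0.031 ]
spindle_tip 0.44 [174.5 241.5] [0.4312 0.3001 0.031 ]
spent_box 0.94 [392.  206.9] [ 0.5294 -0.348   0.    ]
tag_blue_bay 0.35 [247.6 198.6] [0.558  0.0877 0.006 ]
tag_blue_bay 0.28 [182.  186.4] [0.5971 0.2862 0.006 ]
tag_yellow_bay 0.6 [224.8 208. ] [0.5302 0.1563 0.006 ]
tag_yellow_bay 0.47 [248.9 201.8] [0.5483 0.0838 0.006 ]
blue_1_centre 0.68 [153.5 241. ] [0.4333 0.3628 0.025 ]
yellow_1_centre 0.75 [174.1 242.7] [0.4279 0.3025 0.025 ]
yellow_1_centre 0.41 [273.1 153.2] [0.6928 0.0095 0.025 ]
mouse 0.98 [271.4 152.7] [0.7006 0.0137 0.    ]
mouse 0.6 [225.5 208.4] [0.5296 0.1547 0.    ]
scene [[ 0.6153 -0.5473  0.5674 -0.208 ]
 [-0.7882 -0.4423  0.428  -0.5288]
 [ 0.0166 -0.7105 -0.7035  1.0076]
 [ 0.      0.      0.      1.    ]]
dispenser 0.72 [238.2 189.5] [0.5527 0.123  0.    ]
spindle_handle 0.64 [262.  196.9] [0.5525 0.0186 0.031 ]
spindle_tip 0.47 [214.3 177.5] [0.5222 0.2061 0.031 ]
spent_box 0.89 [351.  262.2] [ 0.5281 -0.3397  0.    ]
spent_box 0.37 [180.1 180.1] [0.4579 0.3162 0.    ]
tag_blue_bay 0.37 [245.3 194.9] [0.5434 0.0833 0.006 ]
tag_yellow_bay 0.59 [228.1 184.7] [0.5441 0.1621 0.006 ]
blue_1_centre 0.7 [162.9 170.4] [0.4377 0.3801 0.025 ]
yellow_1_centre 0.49 [176.  180.5] [0.4308 0.305  0.025 ]
yellow_1_centre 0.42 [349.9 263.6] [ 0.5035 -0.3442  0.025 ]
mouse 0.66 [288.  179.6] [0.7045 0.0153 0.    ]
1.1 [0.2478 0.5464 0.3026] [[-0.9107  0.4131  0.    ]
 [ 0.4131  0.9107  0.    ]
 [-0.      0.0001 -1.    ]] 0.9989605072970994
```

```bash
python3 - <<'E'
import cv2
a=cv2.imread('pics/top0.png')[90:290,110:450]
cv2.imwrite('pics/top0c.png',cv2.resize(a,(800,470),interpolation=cv2.INTER_CUBIC))
b=cv2.imread('pics/scene0.png')[120:300,110:420]
cv2.imwrite('pics/scene0c.png',cv2.resize(b,(800,464),interpolation=cv2.INTER_CUBIC))
E
```

```text
(no output)
```

View pics/top0c.png

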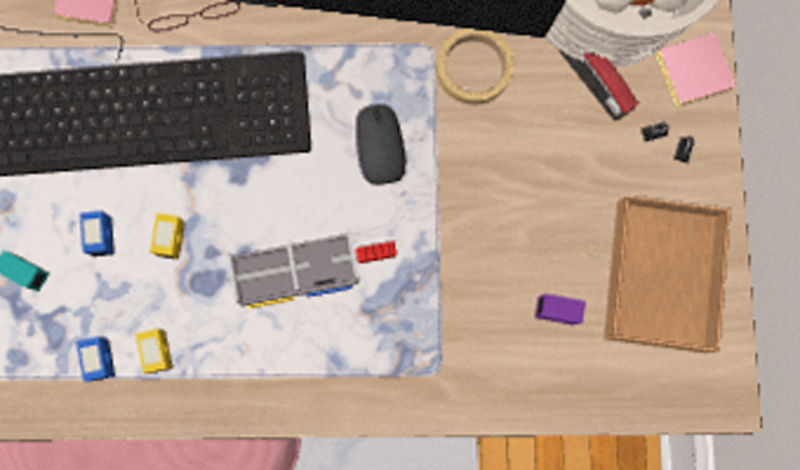

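View pics/scene0c.png

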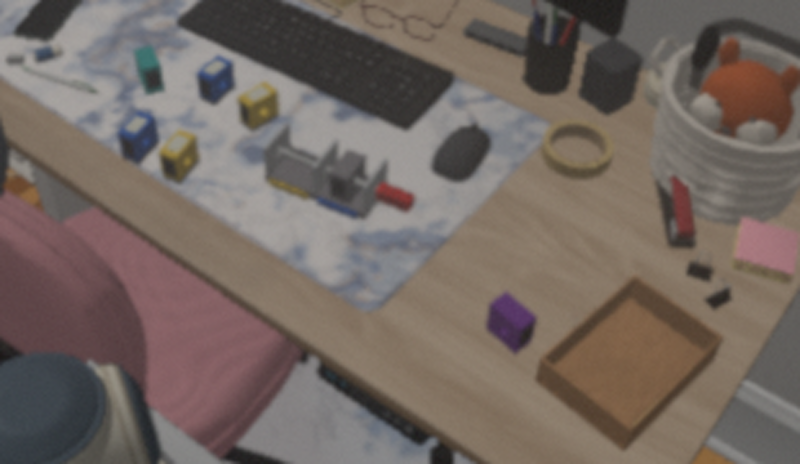

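Top crop: dispenser at (295,270) with the blue tag on the right bay and yellow on the left. One grey cassette sits in the right bay, and the red handle is at (376,251). The new cassettes are blue at (96,232) and (94,357), and yellow at (166,236) and (153,350).

Candidates for a "spent cassette" are the grey one in the right bay at (325,262), purple at (560,308) and turquoise at (22,270). By the description it is the grey one. For the "spindle handle" there is the red block at (376,251) or the red stapler at (610,85). I choose the block on the dispenser's axis and will check both from near.

```bash
cat >> h.py <<'E'
np.set_printoptions(precision=4,suppress=True)
def yaw(R): return np.arctan2(R[1,1],R[0,1])   # direction of tool y
def plan(*wps):
    """each wp (x,y,z of TCP, yaw deg): rows (wz dx dy dz) as seen from the present pose, and from the wp before"""
    s=ctrl.read_state(); R0=np.array(s['tool_rot']); p0=np.array(s['eef_pos']); 
    Rz=lambda a: np.array([[np.sin(a),np.cos(a),0],[-np.cos(a),np.sin(a),0],[0,0,-1]])
    pr,Rr=p0,R0
    for w in wps:
        p=np.array(w[:3]); R=Rz(np.radians(w[3]))
        f=lambda pa,Ra: np.r_[cv2.Rodrigues(Ra.T@R)[0][:,0]/np.radians(45),Ra.T@(p-pa)/.12]
        print('abs',f(p0,R0).round(3),' rel',f(pr,Rr).round(3)); pr,Rr=p,R
E
python3 - <<'E'
from h import *
s=ctrl.read_state();R=np.array(s['tool_rot']);p=np.array(s['eef_pos'])
T=np.linalg.inv(viewer.camera_info('wrist')['camera_from_world'])
print(R.T@(T[:3,3]-p),'\n',R.T@T[:3,:3],viewer.camera_info('wrist')['mtx'])
# view pose: camera above between dispenser & handle
plan((.44,.34,.30,9),(.47,.08,.30,9))
# dispenser top geometry from top depth
im,d=viewer.get_image('top');C=cloud('top',d)
m=(C[...,2]>.05)&(C[...,2]<.07)&(C[...,0]>.49)&(C[...,0]<.62)&(C[...,1]>0)&(C[...,1]<.24)
P=C[m];print(len(P),P.min(0),P.max(0),P.mean(0))
E
```

```text
[ 0.0839  0.0006 -0.0829] 
 [[ 0.0011 -0.9534 -0.3019]
 [ 1.      0.0012  0.0001]
 [ 0.0002 -0.3019  0.9534]] [[336.1071   0.     255.9745]
 [  0.     336.1071 193.7853]
 [  0.       0.       1.    ]]
abs [ 1.761  0.948  0.    -2.169 -0.905  0.022]  rel [ 1.761  0.948  0.    -2.169 -0.905  0.022]
abs [ 1.761  0.948  0.    -3.292 -2.775  0.022]  rel [ 0.     0.     0.     2.179 -0.092  0.   ]
290 [0.4987 0.0451 0.0506] [0.5847 0.206  0.0654] [0.5443 0.1089 0.0575]
```

```bash
sed -i 's/Rz=lambda.*/Rz=lambda a: np.array([[-np.sin(a),np.cos(a),0],[np.cos(a),np.sin(a),0],[0,0,-1]])/' h.py
python3 - <<'E'
from h import *
plan((.43,.43,.30,45),(.50,.25,.30,9),(.53,.13,.30,9))
E
```

```text
abs [-0.     0.     0.458 -1.783 -0.257  0.022]  rel [-0.     0.     0.458 -1.783 -0.257  0.022]
abs [ 0.     0.     1.258 -2.934 -1.382  0.022]  rel [ 0.     0.     0.8   -1.473 -0.648  0.   ]
abs [ 0.     0.     1.258 -3.575 -2.189  0.022]  rel [ 0.     0.     0.    -1.027  0.09   0.   ]
```

```bash
python3 -m crank '0 0 0.2 -0.5 -0.1 0 1; 0 0 0.46 -1 -0.25 0 1; 0 0 0.6 -1 -0.25 0 1; 0 0 0.6 -1 -0.25 0 1' | tail -3
python3 - <<'E'
from h import *
plan((.53,.15,.30,9))
E
```

```text
contact_force: [-0.5, 0.1, -0.0]
width: 1.001
grasp_force: 0.0
abs [ 0.    -0.     0.658 -3.039 -0.456  0.022]  rel [ 0.    -0.     0.658 -3.039 -0.456  0.022]
```

```bash
python3 -m crank '0 0 0 -0.5 -0.1 0 1; 0 0 0 -1 -0.15 0 1; 0 0 0 -1 -0.15 0 1' >/dev/null; python3 -m crank '0 0 0 -0.5 -0.1 0 1; 0 0 0 -1 -0.15 0 1; 0 0 0 -1 -0.15 0 1'>/dev/null; python3 -m crank '0 0 0.25 -0.5 -0.1 0 1; 0 0 0.5 -1 -0.15 0 1; 0 0 0.66 -1 -0.15 0 1; 0 0 0.66 -1 -0.15 0 1;0 0 0.66 -1 -0.15 0 1' |head -5
python3 - <<'E'
from h import *
im,d=shot('wrist','w1.png'); C=cloud('wrist',d)
for t in ['dispenser','spindle_handle','spindle_tip','tag_blue_bay','tag_yellow_bay','spent_1_centre']:
    for q in viewer.pinpoint('wrist',t)[:3]:
        z={'dispenser':0,'spindle_handle':.031,'spindle_tip':.031,'tag_blue_bay':.006,'tag_yellow_bay':.006}.get(t,.031)
        print(t,round(q['p'],2),np.array(q['position']),atz('wrist',q['position'],z))
np.save('C1.npy',C)
E
```

```text
time: 3.02
eef_pos: [0.5266, 0.1563, 0.3027]
tool_rot: [[-0.161, 0.987, -0.0], [0.987, 0.161, 0.0], [0.0, -0.0, -1.0]]
contact_force: [-0.5, -0.7, -0.6]
width: 1.002
dispenser 0.86 [265.6 188.8] [0.5431 0.1265 0.    ]
spindle_handle 0.81 [264.3 278.5] [0.5581 0.024  0.031 ]
spindle_tip 0.76 [262.2 115.3] [0.5241 0.2124 0.031 ]
```

View pics/w1.png

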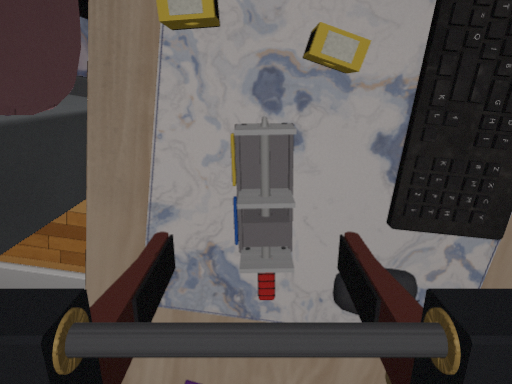

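The wrist picture shows the dispenser at (265,190), the handle at (266,285), the tip at (264,120) and one grey cassette under the shaft at (265,235). Next I fit the dispenser from depth.

```bash
cat > fit.py <<'E'
from h import *
def fitdisp(C):
    m=(C[...,2]>.0575)&(C[...,2]<.066)&(np.hypot(C[...,0]-.545,C[...,1]-.12)<.11)
    P=C[m]; 
    from scipy.optimize import least_squares, minimize
    # cheeks tops: y in {-75,0,75}; x edges
    best=None
    def f(v):
        cx,cy,a=v; e1=np.array([np.cos(a),np.sin(a)]);e2=np.array([-np.sin(a),np.cos(a)])
        q=(P[:,:2]-[cx,cy]); x=q@e1;y=q@e2
        dy=np.min(np.abs(y[:,None]-np.array([-.075,0,.075])),1)
        return np.mean(np.clip(dy-.0025,0,.01)**2)+np.mean(np.clip(np.abs(x)-.030,0,.01)**2)+ .05*(np.median(x))**2
    for cx in (.54,.548):
      for cy in (.11,.12,.13):
        r=minimize(f,[cx,cy,.17],method='Nelder-Mead',options=dict(xatol=1e-5,fatol=1e-12))
        if best is None or r.fun<best.fun: best=r
    return best.x,best.fun,len(P)
if __name__=='__main__':
    C=np.load('C1.npy'); v,fu,n=fitdisp(C); print(v,np.degrees(v[2]),fu,n)
    a=v[2];e1=np.array([np.cos(a),np.sin(a)]);e2=np.array([-np.sin(a),np.cos(a)])
    q=C[...,:2]-v[:2];X=q@e1;Y=q@e2;Z=C[...,2]
    for y in np.arange(-.16,.105,.01):
        k=(abs(Y-y)<.005)&(abs(X)<.045)&(Z>.015)
        if k.sum()>3: print(round(y,2),k.sum(),X[k].min(),X[k].max(),np.median(X[k]),np.median(Z[k]),Z[k].max())
    print('handle at',v[:2]-.1025*e2)
    h=v[:2]-.1025*e2
    plan((h[0],h[1],.18,np.degrees(a)),(h[0],h[1],.102,np.degrees(a)))
E
python3 fit.py
```

```text
[0.5409 0.1272 0.1846] 10.578410019285634 1.3086433354083154e-05 1139
-0.13 37 -0.009843150996226452 0.008233606181904324 -0.0013921615419515713 0.037928178861644124 0.039117455531471335
-0.12 118 -0.009783408705613646 0.009716903214109963 -0.0001744943163245187 0.03833665669189751 0.04005211417862703
-0.11 126 -0.010715604079499261 0.009752025982127677 -0.0011564796348120137 0.03852412476328132 0.04038160374678834
-0.1 125 -0.010486429762733273 0.009760005323380323 -0.0010104769416098688 0.03874316299165759 0.04046222784094056
-0.09 50 -0.01033217903793215 0.009686469915514556 -0.00034512119700919346 0.039102877860264645 0.04054108982110355
-0.08 129 -0.029708302680394844 0.03042458698884517 -0.00014185816496426238 0.060679163631319866 0.0625370245682993
-0.07 1100 -0.03180357106917029 0.03165171361048829 -0.0005272812976942606 0.04196032487522311 0.06205927960923319
-0.06 48 -0.03235114962482826 0.031506198778608774 -0.00039688334086317254 0.03352848698575528 0.03689147452121311
-0.05 139 -0.03213065558245356 0.03135913272493338 -0.0017652955392778802 0.05653079014421852 0.05816354
[... 1108 characters left out ...]
32116453945445395 0.32949338342920814
0.06 15863 -0.04499397414576623 0.044998319847322964 0.010489674639536803 0.3205311130186611 0.3290619074102585
0.07 231 -0.028764033205411457 0.04405794804167613 0.00039844852832305683 0.060519355871712754 0.32731130399508185
0.08 484 -0.03155152866467014 0.02995810475369981 0.0005835393851470155 0.048218099610205706 0.0633164427468978
0.09 10 -0.0013067903057445113 0.0017850523436133334 0.0002883674260419646 0.03583233816751233 0.037005525470564016
handle at [0.5597 0.0264]
abs [ 0.    -0.    -0.036 -1.1    0.102  1.023]  rel [ 0.    -0.    -0.036 -1.1    0.102  1.023]
abs [ 0.    -0.    -0.036 -1.1    0.102  1.673]  rel [0.   0.   0.   0.   0.   0.65]
```

```bash
python3 -m crank '0 0 -0.03 -0.5 0.05 0.5 1; 0 0 -0.03 -1 0.1 0.95 1; 0 0 -0.03 -1 0.1 1 1; 0 0 -0.03 -1 0.1 1 1' |head -3
python3 - <<'E'
from h import *
im,d=shot('wrist','w2.png')
q=viewer.pinpoint('wrist','spindle_handle');print([(round(x['p'],2),np.array(x['position']),atz('wrist',x['position'],.031)) for x in q[:2]])
C=cloud('wrist',d);m=(C[...,2]>.034)&(C[...,2]<.043)&(im[...,0]>im[...,1]*2.0)&(im[...,0]>100)&(abs(C[...,1]-.03)<.06);P=C[m];print(len(P),P.mean(0),P.min(0),P.max(0))
cv2.imwrite('pics/w2c.png',cv2.resize(im[100:384,130:400,::-1],None,fx=2,fy=2))
plan((.5597,.0264,.102,10.6))
E
```

```text
time: 3.88
eef_pos: [0.5564, 0.036, 0.1789]
tool_rot: [[-0.175, 0.985, -0.007], [0.985, 0.175, -0.0], [0.001, -0.007, -1.0]]
[(0.65, array([258.1, 221.3]), array([0.5614, 0.0266, 0.031 ]))]
551 [0.5644 0.0199 0.0423] [0.5511 0.0019 0.0366] [0.5757 0.0456 0.043 ]
abs [ 0.    -0.001 -0.008 -0.099 -0.001  0.677]  rel [ 0.    -0.001 -0.008 -0.099 -0.001  0.677]
```

View pics/w2c.png

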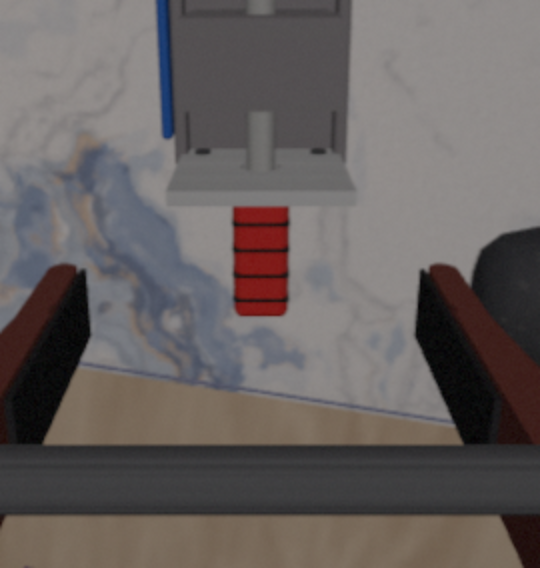

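The crop shows the red handle against the right cheek at (260,260), centred between the fingers at (60,350) and (450,350). This is the right part, so I descend and grip.

```bash
python3 -m crank '0 0 0 -0.1 0 0.35 1; 0 0 0 -0.1 0 0.67 1; 0 0 0 -0.1 0 0.67 1; 0 0 0 -0.1 0 0.67 -1; 0 0 0 -0.1 0 0.67 -1; 0 0 0 -0.1 0 0.67 -1; 0 0 0 -0.1 0 0.67 -1; 0 0 0 -0.1 0 0.67 -1;0 0 0 -0.1 0 0.67 -1;0 0 0 -0.1 0 0.67 -1;0 0 0 -0.1 0 0.67 -1'
```

```text
time: 5.35
eef_pos: [0.5596, 0.026, 0.1022]
tool_rot: [[-0.178, 0.984, -0.0], [0.984, 0.178, -0.0], [-0.0, -0.0, -1.0]]
contact_force: [-0.9, -0.1, -0.0]
width: 0.224
grasp_force: 30.0
```

```bash
python3 -m crank '0 0 0 -0.25 0 0 -1; 0 0 0 -0.5 0 0 -1; 0 0 0 -0.75 0 0 -1; 0 0 0 -1 0 0 -1; 0 0 0 -1 0 0 -1'; python3 -m crank '0 0 0 -0.25 0 0 -1; 0 0 0 -0.5 0 0 -1; 0 0 0 -0.75 0 0 -1; 0 0 0 -0.75 0 0 -1;0 0 0 -0.75 0 0 -1'
python3 - <<'E'
from h import *
im,d=shot('wrist','w3.png')
C=cloud('wrist',d);v=[.5409,.1272];a=.1846
e1=np.array([np.cos(a),np.sin(a)]);e2=np.array([-np.sin(a),np.cos(a)])
q=C[...,:2]-v;X=q@e1;Y=q@e2;Z=C[...,2]
for y in np.arange(-.3,-.08,.02):
    k=(abs(Y-y)<.01)&(abs(X)<.03)&(Z>.015)&(Z<.07)
    if k.sum()>3: print(round(y,2),k.sum(),np.median(X[k]),np.median(Z[k]),Z[k].max())
q=viewer.pinpoint('wrist','spindle_tip');print([(round(x['p'],2),np.array(x['position']),atz('wrist',x['position'],.031)) for x in q[:2]])
cv2.imwrite('pics/w3c.png',cv2.resize(im[0:300,130:400,::-1],None,fx=2,fy=2))
E
```

```text
time: 5.98
eef_pos: [0.581, -0.0938, 0.1017]
tool_rot: [[-0.175, 0.985, -0.001], [0.985, 0.175, -0.0], [-0.0, -0.001, -1.0]]
contact_force: [-0.5, 0.2, -0.9]
width: 0.222
grasp_force: 30.0
time: 6.6
eef_pos: [0.5969, -0.1795, 0.1018]
tool_rot: [[-0.178, 0.984, -0.001], [0.984, 0.178, 0.001], [0.001, -0.001, -1.0]]
contact_force: [0.1, 0.9, -1.0]
width: 0.227
grasp_force: 30.0
-0.3 3938 -0.0010548123735807137 0.03980377986395037 0.06999684911278047
-0.28 1128 -0.0013934865235791685 0.03389034142268241 0.03963213692766643
-0.26 921 -0.0013052462706594032 0.03428652314248409 0.03712878012687787
-0.24 1030 -0.0012083830707193986 0.034900354617882254 0.0374584582265656
-0.22 1189 -0.0011209195757849674 0.035515012751061725 0.03790065521393976
-0.2 1035 -0.0010511419542320883 0.036002227285788585 0.03856109469888072
[]
```

View pics/w3c.png

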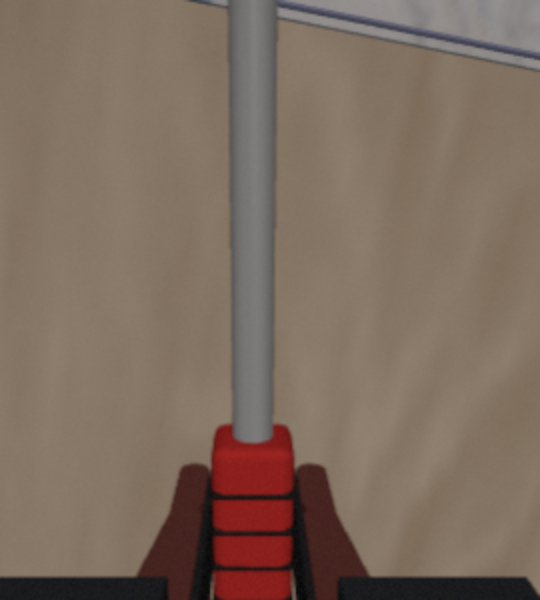

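Spindle held straight, shaft from (253,440) up to (253,0). Lay it down here.

```bash
python3 -m crank '0 0 0 0 0 0.1 -1; 0 0 0 0 0 0.165 -1; 0 0 0 0 0 0.165 -1; 0 0 0 0 0 0.165 -1; 0 0 0 0 0 0.165 0; 0 0 0 0 0 0.165 0;0 0 0 0 0 0.165 0; 0 0 0 0 0 0.165 0'; python3 -m crank '0 0 0 0 0 -0.5 0.2; 0 0 0 0 0 -1 1; 0 0 0 0 0 -1 1;0 0 0 0 0 -1 1'
python3 - <<'E'
from h import *
a=.1846;c=np.array([.5409,.1272]);e2=np.array([-np.sin(a),np.cos(a)]);s=c-.037*e2
im,d=shot('wrist','w4.png');C=cloud('wrist',d);np.save('C4.npy',C)
e1=np.array([np.cos(a),np.sin(a)]);q=C[...,:2]-c;X=q@e1;Y=q@e2;Z=C[...,2]
for lo,hi in((.016,.024),(.006,.014)):
    k=(Z>lo)&(Z<hi)&(abs(X)<.05)&(Y>-.35)&(Y<-.1)&(im[...,1]<130)
    for y in np.arange(-.33,-.1,.03):
        kk=k&(abs(Y-y)<.015)
        if kk.sum()>5: print(lo,round(y,3),kk.sum(),np.median(X[kk]),Y[kk].min())
for x in viewer.pinpoint('wrist','spindle_handle')[:2]: print(round(x['p'],2),atz('wrist',x['position'],.01))
for x in viewer.pinpoint('wrist','spindle_tip')[:2]: print('tip',round(x['p'],2),atz('wrist',x['position'],.01))
print(s);plan((s[0],s[1],.2,10.6),(s[0],s[1],.101,10.6))
E
```

```text
time: 7.7
eef_pos: [0.5972, -0.1807, 0.0826]
tool_rot: [[-0.178, 0.984, 0.0], [0.984, 0.178, -0.0], [-0.0, 0.0, -1.0]]
contact_force: [-0.4, 0.3, 0.0]
width: 0.499
grasp_force: 0.0
time: 8.2
eef_pos: [0.597, -0.1806, 0.2022]
tool_rot: [[-0.178, 0.984, 0.0], [0.984, 0.178, -0.0], [-0.0, 0.0, -1.0]]
contact_force: [0.1, 0.4, -0.4]
width: 0.901
grasp_force: 0.0
0.016 -0.33 478 -0.002893982949411414 -0.3375273556876157
0.016 -0.3 595 -0.002756585656249694 -0.3149901665147633
0.006 -0.33 8 0.007254150857267305 -0.3305990811085191
0.006 -0.3 95 -0.00193156277755258 -0.30093274278545473
0.006 -0.27 439 -0.002573591927069666 -0.2847384994096247
0.006 -0.24 497 -0.002463559454858298 -0.2549285248853364
0.006 -0.21 544 -0.002334679414075864 -0.22442159323951727
0.006 -0.18 553 -0.0021380299956460613 -0.194975736067558
0.68 [ 0.5968 -0.18    0.01  ]
tip 0.64 [ 0.5952 -0.1792  0.01  ]
[0.5477 0.0908]
abs [-0.004 -0.002 -0.008  2.297  0.003  0.004]  rel [-0.004 -0.002 -0.008  2.297  0.003  0.004]
abs [-0.004 -0.002 -0.008  2.295  0.005  0.829]  rel [0.    0.    0.    0.    0.    0.825]
```

```bash
python3 -m crank '0 0 0 0.5 0 0 1; 0 0 0 1 0 0 1; 0 0 0 1 0 0 1' >/dev/null; python3 -m crank '0 0 0 0.5 0 0 1; 0 0 0 0.9 0 0 1; 0 0 0 0.9 0 0 1; 0 0 0 0.9 0 0 1' |head -2
python3 - <<'E'
from h import *
a=.1846;c=np.array([.5409,.1272]);e2=np.array([-np.sin(a),np.cos(a)]);e1=np.array([np.cos(a),np.sin(a)])
im,d=shot('wrist','w5.png');C=cloud('wrist',d);np.save('C5.npy',C)
q=C[...,:2]-c;X=q@e1;Y=q@e2;Z=C[...,2]
k=(Z>.051)&(Z<.0595)&(abs(X)<.04)&(Y>-.068)&(Y<-.006);P=np.c_[X[k],Y[k]].astype(np.float32)
print(k.sum(),np.percentile(P,[1,50,99],0),cv2.minAreaRect(P))
from fit import fitdisp
print(fitdisp(C))
cv2.imwrite('pics/w5c.png',cv2.resize(im[60:384,130:400,::-1],None,fx=1.8,fy=1.8))
E
```

```text
time: 9.22
eef_pos: [0.5566, 0.0428, 0.2016]
3172 [[-0.0244 -0.0485]
 [ 0.0001 -0.034 ]
 [ 0.0246 -0.0206]] ((6.20763748884201e-05, -0.03459704667329788), (0.028277557343244553, 0.050166256725788116), 89.66449737548828)
(array([0.5413, 0.127 , 0.1782]), np.float64(2.758815423157952e-05), 1990)
```

View pics/w5c.png

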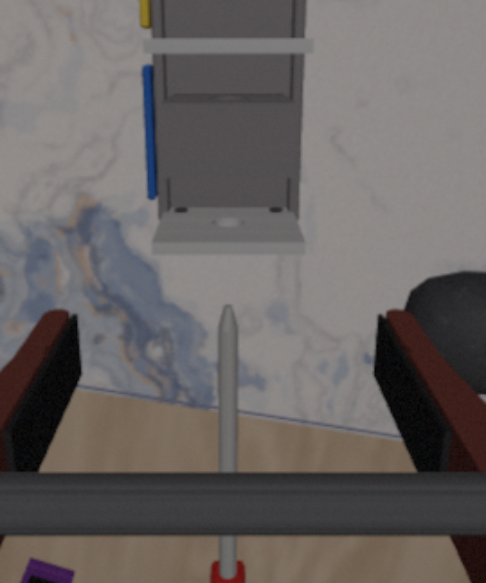

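Spindle fully out, tip at (228,308) on the mat. The grey cassette fills the right bay, with its top around (230,155). Grasp the grey one.

```bash
python3 - <<'E'
from h import *
plan((.5473,.0932,.101,10.5))
E
```

```text
abs [-0.002  0.001 -0.007  0.431 -0.001  0.839]  rel [-0.002  0.001 -0.007  0.431 -0.001  0.839]
```

```bash
python3 -m crank '0 0 -0.01 0.43 0 0 1; 0 0 -0.01 0.43 0 0 1; 0 0 -0.01 0.43 0 0.4 1; 0 0 -0.01 0.43 0 0.82 1; 0 0 -0.01 0.43 0 0.82 1; 0 0 -0.01 0.43 0 0.82 -1; 0 0 -0.01 0.43 0 0.82 -1; 0 0 -0.01 0.43 0 0.82 -1; 0 0 -0.01 0.43 0 0.82 -1; 0 0 -0.01 0.43 0 0.82 -1;0 0 -0.01 0.43 0 0.82 -1'; python3 -m crank '0 0 0 0 0 -0.5 -1; 0 0 0 0 0 -0.9 -1; 0 0 0 0 0 -0.9 -1'
python3 - <<'E'
from h import *
im,d=shot('top');C=cloud('top',d)
for x in viewer.pinpoint('top','spent_box')[:1]: print(x['p'],atz('top',x['position'],0))
k=(C[...,2]>.036)&(C[...,2]<.055)&(C[...,1]<-.22)&(C[...,1]>-.45)&(C[...,0]>.40)&(C[...,0]<.66)
print(k.sum(),cv2.minAreaRect(C[k][:,:2].astype(np.float32)))
plan((.535,-.34,.22,10.5),(.535,-.34,.13,10.5))
E
```

```text
time: 10.65
eef_pos: [0.5477, 0.0946, 0.105]
tool_rot: [[-0.186, 0.983, 0.001], [0.983, 0.186, 0.0], [-0.0, 0.001, -1.0]]
contact_force: [-1.7, 0.8, 5.7]
width: 0.567
grasp_force: 30.0
time: 11.02
eef_pos: [0.5488, 0.0948, 0.2168]
tool_rot: [[-0.186, 0.983, 0.008], [0.983, 0.186, 0.001], [-0.001, 0.008, -1.0]]
contact_force: [0.3, -0.8, -1.7]
width: 0.568
grasp_force: 30.0
0.61 [ 0.5311 -0.3518  0.    ]
454 ((0.5326368808746338, -0.31767478585243225), (0.18062341213226318, 0.18051186203956604), 81.60065460205078)
abs [-0.001 -0.     0.005 -3.539 -0.772 -0.072]  rel [-0.001 -0.     0.005 -3.539 -0.772 -0.072]
abs [-0.001 -0.     0.005 -3.539 -0.772  0.678]  rel [0.   0.   0.   0.   0.   0.75]
```

```bash
python3 -m crank '0 0 0 -0.45 -0.1 0 -1; 0 0 0 -0.9 -0.2 0 -1; 0 0 0 -0.9 -0.2 0 -1'>/dev/null;python3 -m crank '0 0 0 -0.45 -0.1 0 -1; 0 0 0 -0.9 -0.2 0 -1; 0 0 0 -0.9 -0.2 0 -1' >/dev/null;python3 -m crank '0 0 0 -0.45 -0.1 0 -1; 0 0 0 -0.9 -0.2 0 -1; 0 0 0 -0.9 -0.2 0 -1'>/dev/null;python3 -m crank '0 0 0 -0.45 -0.1 0 -1; 0 0 0 -0.9 -0.2 0 -1; 0 0 0 -0.9 -0.2 0 -1'
python3 - <<'E'
from h import *
im,d=shot('wrist','w6.png')
for x in viewer.pinpoint('wrist','spent_box')[:1]: print(x['p'],atz('wrist',x['position'],0))
plan((.531,-.348,.108,10.5))
E
```

```text
time: 12.62
eef_pos: [0.5331, -0.3485, 0.2098]
tool_rot: [[-0.183, 0.983, -0.003], [0.983, 0.183, 0.002], [0.002, -0.002, -1.0]]
contact_force: [-0.7, 0.1, -1.8]
width: 0.57
grasp_force: 30.0
0.88 [ 0.5312 -0.3413  0.    ]
abs [-0.001 -0.004  0.006 -0.015 -0.025  0.855]  rel [-0.001 -0.004  0.006 -0.015 -0.025  0.855]
```

View pics/w6.png

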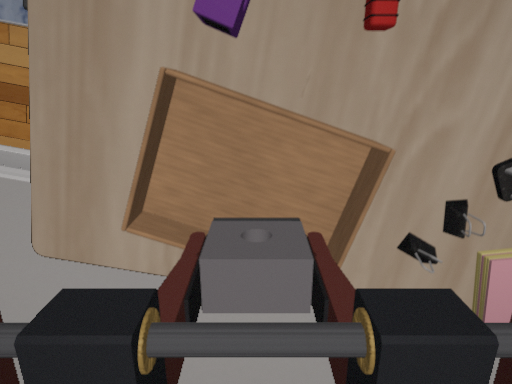

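The grey cassette is held at (257,250) above the box, whose corners are (165,70), (393,150) and (125,230). Lower and release.

```bash
python3 -m crank '0 0 0 0 0 0.4 -1; 0 0 0 0 0 0.8 -1; 0 0 0 0 0 0.85 -1; 0 0 0 0 0 0.85 -1; 0 0 0 0 0 0.85 0.6; 0 0 0 0 0 0.85 0.6; 0 0 0 0 0 0.85 0.6'; python3 -m crank '0 0 0 0 0 -0.5 0.6; 0 0 0 0 0 -1 1; 0 0 0 0 0 -1 1'|head -2
python3 - <<'E'
from h import *
im,d=shot('wrist','w7.png');cv2.imwrite('pics/w7.png',im[:,:,::-1])
for n in ['top']:
    im,d=shot(n,'top7.png');C=cloud(n,d)
    for t in ['spent_1_centre','blue_1_centre','yellow_1_centre']:
        for x in viewer.pinpoint(n,t)[:3]: print(t,round(x['p'],2),np.array(x['position']),atz(n,x['position'],.025))
    # white-patched blocks by height
    k=((C[...,2]>.038)&(C[...,2]<.06)&(C[...,1]>.22)&(C[...,1]<.45)&(C[...,0]>.36)&(C[...,0]<.66)).astype(np.uint8)
    m,l,st,ce=cv2.connectedComponentsWithStats(k)
    for i in range(1,m):
        if st[i,4]>30: P=C[l==i];print(st[i,4],cv2.minAreaRect(P[:,:2].astype(np.float32)),im[l==i].mean(0))
plan((.50,-.2,.28,-10),(.45,.33,.28,0))
E
```

```text
time: 13.6
eef_pos: [0.5336, -0.3481, 0.1115]
tool_rot: [[-0.186, 0.983, 0.002], [0.983, 0.186, -0.001], [-0.002, 0.002, -1.0]]
contact_force: [-0.0, 0.0, 0.9]
width: 0.798
grasp_force: 0.0
time: 13.98
eef_pos: [0.5347, -0.349, 0.2383]
spent_1_centre 0.41 [233.3 203.9] [0.5402 0.1296 0.025 ]
blue_1_centre 0.48 [153.9 242.1] [0.4301 0.3615 0.025 ]
blue_1_centre 0.31 [272.8 197.2] [0.5591 0.0124 0.025 ]
yellow_1_centre 0.76 [174.1 241.6] [0.4311 0.3025 0.025 ]
181 ((0.5867629051208496, 0.37504342198371887), (0.051027655601501465, 0.02893650531768799), 4.752213001251221) [132.232  152.4641 188.0387]
183 ((0.582817018032074, 0.286064475774765), (0.028259968385100365, 0.050496332347393036), 81.14181518554688) [216.8525 196.1639 120.4372]
189 ((0.43874359130859375, 0.29973679780960083), (0.05068730190396309, 0.029056955128908157), 12.261096954345703) [218.9683 198.8889 123.3492]
191 ((0.4298897981643677, 0.3720507323741913), (0.049947209656238556, 0.029491571709513664), 12.027897834777832) [131.9424 152.801  189.0157]
abs [-0.004 -0.003  0.46   1.26  -0.041 -0.433]  rel [-0.004 -0.003  0.46   1.26  -0.041 -0.433]
abs [-0.003 -0.003  0.238  5.677  0.37  -0.422]  rel [ 0.     0.    -0.222  4.277 -1.177  0.   ]
```

View pics/w7.png

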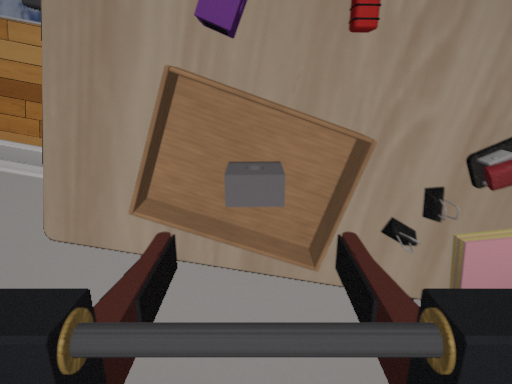

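The grey cassette stands in the box at (255,185). Next is the far yellow.

```bash
for i in 1 2 3 4; do python3 -m crank '0 0 0 0.5 0 -0.03 1; 0 0 0 1 0 -0.03 1; 0 0 0 1 0 -0.03 1' >/dev/null; done
python3 - <<'E'
from h import *
plan((.583,.27,.24,-9))
E
```

```text
abs [-0.001  0.     0.443  0.965  1.364  0.03 ]  rel [-0.001  0.     0.443  0.965  1.364  0.03 ]
```

```bash
cat > cas.py <<'E'
from h import *
from fit import fitdisp
def blocks(n,f=None,desk=0):
    ci=viewer.camera_info(n);im,d=shot(n,f);C=cloud(n,d,ci)
    k=((C[...,2]>.042)&(C[...,2]<.065)).astype(np.uint8);k=cv2.morphologyEx(k,cv2.MORPH_OPEN,np.ones((3,3)))
    m,l,st,ce=cv2.connectedComponentsWithStats(k)
    for i in range(1,m):
        if st[i,4]>(60 if n=='top' else 400):
            P=C[l==i];r=cv2.minAreaRect(P[:,:2].astype(np.float32))
            (w,h),a=r[1],r[2]; 
            if w<h: a-=90
            a=(a+90)%180-90
            print('c',np.round(r[0],4),'size',np.round(sorted(r[1]),3),'yaw',round(a,1),'z',np.median(P[:,2]).round(4),'rgb',im[l==i].mean(0).astype(int))
    return im,C
D=np.array([.541,.1271]);A=np.radians(10.4)
def slot(y): return D+y*np.array([-np.sin(A),np.cos(A)])
E
python3 -m crank '0 0 0.2 0.5 0.5 0.03 1; 0 0 0.44 0.96 1 0.03 1; 0 0 0.44 0.96 1 0.03 1;0 0 0.44 0.96 1 0.03 1' |head -3; python3 -c "
from cas import *
blocks('wrist','w8.png')
plan((.583,.286,.097,-9))"
```

```text
time: 16.23
eef_pos: [0.5428, 0.2584, 0.2378]
tool_rot: [[0.158, 0.987, -0.004], [0.987, -0.158, -0.002], [-0.003, -0.003, -1.0]]
c [0.5869 0.3761] size [0.028 0.051] yaw 5.6 z 0.051 rgb [ 77  93 118]
c [0.4298 0.3728] size [0.029 0.051] yaw 12.0 z 0.051 rgb [ 69  85 110]
c [0.5832 0.2871] size [0.028 0.051] yaw -8.5 z 0.0509 rgb [135 122  77]
c [0.4387 0.3007] size [0.028 0.052] yaw 13.4 z 0.051 rgb [131 119  76]
c [0.5277 0.201 ] size [0.007 0.06 ] yaw 10.6 z 0.0571 rgb [109 108 108]
c [0.5463 0.1288] size [0.007 0.051] yaw 10.2 z 0.0503 rgb [103 101 101]
c [0.5548 0.0555] size [0.007 0.061] yaw 7.1 z 0.0498 rgb [102 101 101]
abs [-0.003  0.004 -0.004  0.292  0.302  1.18 ]  rel [-0.003  0.004 -0.004  0.292  0.302  1.18 ]
```

```bash
python3 -m crank '0 0 0 0.3 0.3 0 1; 0 0 0 0.3 0.3 0.4 1; 0 0 0 0.3 0.3 0.8 1; 0 0 0 0.3 0.3 1 1; 0 0 0 0.3 0.3 1 1' |head -2; python3 -m crank '0 0 0 0 0 0.18 1; 0 0 0 0 0 0.18 1; 0 0 0 0 0 0.18 -1; 0 0 0 0 0 0.18 -1; 0 0 0 0 0 0.18 -1; 0 0 0 0 0 0.18 -1; 0 0 0 0 0 0.18 -1; 0 0 0 0 0 0.18 -1';  python3 -m crank '0 0 0 0 0 -0.5 -1; 0 0 0 0 0 -1 -1; 0 0 0 0 0 -1 -1'
python3 - <<'E'
from cas import *
p=slot(.0375-.0165); print(p); plan((p[0],p[1],.2,10.4),(p[0],p[1],.105,10.4))
E
```

```text
time: 16.9
eef_pos: [0.5812, 0.2861, 0.1184]
time: 17.9
eef_pos: [0.582, 0.2892, 0.0996]
tool_rot: [[0.158, 0.987, 0.001], [0.987, -0.158, 0.0], [0.0, 0.001, -1.0]]
contact_force: [1.3, 0.0, 0.4]
width: 0.566
grasp_force: 30.0
time: 18.27
eef_pos: [0.5834, 0.2899, 0.2266]
tool_rot: [[0.158, 0.987, 0.01], [0.987, -0.158, 0.005], [0.006, 0.01, -1.0]]
contact_force: [1.0, -1.4, -1.3]
width: 0.566
grasp_force: 30.0
[0.5372 0.1478]
abs [ 0.013 -0.006 -0.433 -1.232 -0.195  0.212]  rel [ 0.013 -0.006 -0.433 -1.232 -0.195  0.212]
abs [ 0.013 -0.006 -0.433 -1.237 -0.203  1.004]  rel [0.    0.    0.    0.    0.    0.792]
```

```bash
python3 -m crank '0 0 -0.22 -0.5 -0.1 0.1 -1; 0 0 -0.43 -1 -0.15 0.2 -1; 0 0 -0.43 -1 -0.15 0.2 -1; 0 0 -0.43 -1 -0.15 0.2 -1; 0 0 -0.43 -1 -0.15 0.2 -1' |head -3
python3 - <<'E'
from cas import *
im,C=blocks('wrist','w9.png')
print(fitdisp(C))
p=slot(.0375-.0165+.002); plan((p[0],p[1],.13,10.4),(p[0],p[1],.107,10.4))
E
```

```text
time: 18.9
eef_pos: [0.5455, 0.1747, 0.1954]
tool_rot: [[-0.178, 0.984, 0.0], [0.984, 0.178, 0.001], [0.0, 0.001, -1.0]]
c [0.4411 0.2893] size [0.007 0.051] yaw 12.0 z 0.0506 rgb [113  97  42]
c [0.5275 0.2009] size [0.006 0.06 ] yaw 10.5 z 0.0601 rgb [109 108 108]
(array([0.5408, 0.127 , 0.1816]), np.float64(2.143284067286426e-09), 938)
abs [ 0.001 -0.    -0.002 -0.192 -0.108  0.546]  rel [ 0.001 -0.    -0.002 -0.192 -0.108  0.546]
abs [ 0.001 -0.    -0.002 -0.192 -0.108  0.737]  rel [0.    0.    0.    0.    0.    0.192]
```

View pics/w9.png

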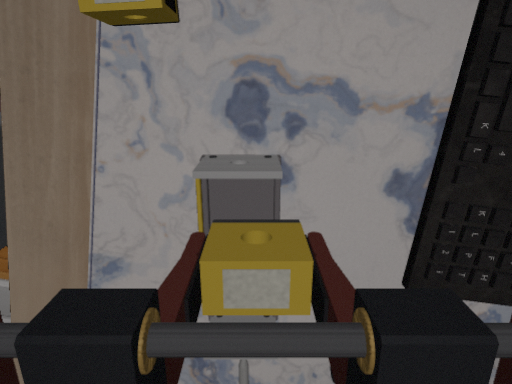

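The yellow cassette is held at (257,265) above the left bay, whose yellow tag shows at (199,205). Lower it in.

```bash
python3 -m crank '0 0 0 -0.19 -0.11 0.1 -1; 0 0 0 -0.19 -0.11 0.4 -1; 0 0 0 -0.19 -0.11 0.54 -1; 0 0 0 -0.19 -0.11 0.54 -1; 0 0 0 -0.19 -0.11 0.54 -1' |head -2; python3 -c "
from cas import *
p=slot(.0375-.0165+.002); plan((p[0],p[1],.107,10.4))"
```

```text
time: 19.58
eef_pos: [0.5368, 0.1493, 0.1317]
abs [ 0.002 -0.    -0.002  0.003  0.001  0.206]  rel [ 0.002 -0.    -0.002  0.003  0.001  0.206]
```

```bash
python3 -m crank '0 0 0 0 0 0.1 -1; 0 0 0 0 0 0.2 -1; 0 0 0 0 0 0.2 -1; 0 0 0 0 0 0.2 -1; 0 0 0 0 0 0.2 0.6; 0 0 0 0 0 0.2 0.6;0 0 0 0 0 0.2 0.6';  python3 -m crank '0 0 0 0 0 -0.5 0.6; 0 0 0 0 0 -1 1; 0 0 0 0 0 -1 1;0 0 0 0 0 -1 1'|head -2
python3 -c "
from cas import *
im,C=blocks('top')
p=slot(.0375);plan((.46,.25,.23,12))"
```

```text
time: 20.45
eef_pos: [0.5362, 0.1488, 0.1067]
tool_rot: [[-0.178, 0.984, 0.0], [0.984, 0.178, 0.0], [0.0, 0.0, -1.0]]
contact_force: [0.4, -0.4, -0.9]
width: 0.799
grasp_force: 0.0
time: 20.95
eef_pos: [0.5361, 0.1487, 0.2262]
c [ 1.1202 -0.4441] size [0.009 0.193] yaw 88.4 z 0.0533 rgb [130 124 120]
c [ 1.0994 -0.6118] size [0.066 0.137] yaw 49.1 z 0.0535 rgb [152 146 141]
c [1.1172 0.7815] size [0.007 0.122] yaw -89.8 z 0.0532 rgb [138 131 127]
c [ 0.9653 -0.6405] size [0.006 0.128] yaw -1.1 z 0.0538 rgb [182 173 168]
c [ 0.7565 -0.6401] size [0.007 0.286] yaw 0.1 z 0.0534 rgb [184 175 170]
c [ 0.3925 -0.6405] size [0.008 0.435] yaw 0.1 z 0.0533 rgb [184 175 170]
c [0.5866 0.3747] size [0.03  0.049] yaw 2.1 z 0.0494 rgb [136 156 191]
c [ 0.5351 -0.3493] size [0.031 0.05 ] yaw 11.7 z 0.0546 rgb [132 123 123]
c [0.541  0.4694] size [0.028 0.051] yaw 61.3 z 0.0496 rgb [ 56 165 159]
c [ 0.4861 -0.2054] size [0.027 0.051] yaw 79.2 z 0.048 rgb [127  68 150]
c [0.4392 0.2995] size [0.028 0.05 ] yaw 12.8 z 0.05 rgb [223 204 129]
c [0.4299 0.3719] size [0.029 0.05 ] yaw 12.6 z 0.05 rgb [135 156 192]
c [0.2156 0.2486] size [0.066 0.072] yaw 12.8 z 0.0543 rgb [158 109 113]
c [0.1896 0.5156] size [0.065 0.085] yaw -17.9 z 0.0543 rgb [187 128 133]
abs [-0.003  0.    -0.039  0.943 -0.471 -0.041]  rel [-0.003  0.    -0.039  0.943 -0.471 -0.041]
```

```bash
python3 -m crank '0 0 -0.04 0.5 -0.3 0 1; 0 0 -0.04 0.94 -0.47 0 1; 0 0 -0.04 0.94 -0.47 0 1;0 0 -0.04 0.94 -0.47 0 1' |head -2; python3 -c "
from cas import *
blocks('wrist','w10.png');plan((.4387,.3003,.097,13))"
```

```text
time: 21.5
eef_pos: [0.4603, 0.2495, 0.2248]
c [0.43   0.3727] size [0.028 0.051] yaw 11.9 z 0.051 rgb [ 77  93 118]
c [0.5869 0.3761] size [0.028 0.051] yaw 5.9 z 0.0508 rgb [ 68  84 110]
c [0.4383 0.3007] size [0.028 0.05 ] yaw 13.0 z 0.0509 rgb [137 125  79]
c [0.5201 0.1997] size [0.007 0.045] yaw 10.7 z 0.0564 rgb [108 106 106]
c [0.5354 0.1507] size [0.023 0.052] yaw 10.7 z 0.056 rgb [124 109  54]
abs [-0.002  0.001 -0.022  0.458 -0.088  1.067]  rel [-0.002  0.001 -0.022  0.458 -0.088  1.067]
```

```bash
python3 -m crank '0 0 -0.02 0.46 -0.09 0 1; 0 0 -0.02 0.46 -0.09 0.3 1; 0 0 -0.02 0.46 -0.09 0.7 1; 0 0 -0.02 0.46 -0.09 1 1; 0 0 -0.02 0.46 -0.09 1 1' |head -2; python3 -m crank '0 0 0 0 0 0.08 1; 0 0 0 0 0 0.08 1; 0 0 0 0 0 0.08 -1; 0 0 0 0 0 0.08 -1; 0 0 0 0 0 0.08 -1; 0 0 0 0 0 0.08 -1; 0 0 0 0 0 0.08 -1; 0 0 0 0 0 0.08 -1';  python3 -m crank '0 0 0 0 0 -0.5 -1; 0 0 0 0 0 -0.9 -1; 0 0 0 0 0 -0.9 -1' |head -2
python3 - <<'E'
from cas import *
p=slot(.0375+.0165); print(p); plan((p[0],p[1],.2,10.4),(p[0],p[1],.105,10.4))
E
```

```text
time: 22.18
eef_pos: [0.4376, 0.2992, 0.1024]
time: 23.18
eef_pos: [0.4385, 0.3015, 0.097]
tool_rot: [[-0.224, 0.975, 0.0], [0.975, 0.224, 0.0], [0.0, 0.0, -1.0]]
contact_force: [-0.7, -0.1, 0.5]
width: 0.564
grasp_force: 30.0
time: 23.55
eef_pos: [0.4399, 0.3023, 0.2099]
[0.5313 0.1802]
abs [ 0.01  -0.004  0.057 -1.162  0.513  0.084]  rel [ 0.01  -0.004  0.057 -1.162  0.513  0.084]
abs [ 0.01  -0.004  0.057 -1.164  0.507  0.876]  rel [0.    0.    0.    0.    0.    0.792]
```

```bash
python3 -m crank '0 0 0.06 -0.5 0.25 0 -1; 0 0 0.06 -1 0.5 0.08 -1; 0 0 0.06 -1 0.5 0.08 -1; 0 0 0.06 -1 0.5 0.08 -1' |head -2; python3 -c "
from cas import *
p=slot(.055); plan((p[0],p[1],.13,10.4),(p[0],p[1],.105,10.4))"
```

```text
time: 24.05
eef_pos: [0.5235, 0.1975, 0.1935]
abs [-0.004 -0.    -0.005 -0.145  0.039  0.529]  rel [-0.004 -0.    -0.005 -0.145  0.039  0.529]
abs [-0.004 -0.    -0.005 -0.145  0.04   0.738]  rel [0.    0.    0.    0.    0.    0.208]
```

```bash
python3 -m crank '0 0 0 -0.14 0.04 0 -1; 0 0 0 -0.14 0.04 0.3 -1; 0 0 0 -0.14 0.04 0.53 -1; 0 0 0 -0.14 0.04 0.53 -1; 0 0 0 -0.14 0.04 0.53 -1' |head -2; python3 -c "
from cas import *
p=slot(.055); plan((p[0],p[1],.105,10.4))"
```

```text
time: 24.68
eef_pos: [0.5319, 0.1827, 0.1331]
abs [ 0.002 -0.    -0.002 -0.011 -0.009  0.234]  rel [ 0.002 -0.    -0.002 -0.011 -0.009  0.234]
```

```bash
python3 -m crank '0 0 0 -0.01 -0.01 0.1 -1; 0 0 0 -0.01 -0.01 0.22 -1; 0 0 0 -0.01 -0.01 0.22 -1; 0 0 0 -0.01 -0.01 0.22 -1; 0 0 0 -0.01 -0.01 0.22 0.6; 0 0 0 -0.01 -0.01 0.22 0.6;0 0 0 -0.01 -0.01 0.22 0.6';  python3 -m crank '0 0 0 0 0 -0.5 0.6; 0 0 0 0 0 -1 1; 0 0 0 0 0 -1 1;0 0 0 0 0 -1 1'|head -2
python3 -c "
from cas import *
plan((.46,.31,.226,12))"
```

```text
time: 25.55
eef_pos: [0.5307, 0.1809, 0.1055]
tool_rot: [[-0.178, 0.984, 0.0], [0.984, 0.178, 0.0], [0.0, 0.0, -1.0]]
contact_force: [0.1, 0.3, -0.4]
width: 0.796
grasp_force: 0.0
time: 26.05
eef_pos: [0.5306, 0.1809, 0.2251]
abs [ 0.     0.    -0.039  1.164 -0.387 -0.008]  rel [ 0.     0.    -0.039  1.164 -0.387 -0.008]
```

```bash
python3 -m crank '0 0 -0.04 0.5 -0.2 0 1; 0 0 -0.04 1 -0.4 0 1; 0 0 -0.04 1 -0.4 0 1;0 0 -0.04 1 -0.4 0 1' |head -2; python3 -c "
from cas import *
blocks('wrist','w11.png');plan((.43,.3727,.097,12))"
```

```text
time: 26.55
eef_pos: [0.4616, 0.2902, 0.2235]
c [0.4296 0.3727] size [0.028 0.05 ] yaw 12.1 z 0.051 rgb [ 79  95 120]
c [0.5872 0.3762] size [0.028 0.051] yaw 6.0 z 0.0508 rgb [ 71  87 113]
c [0.5295 0.1942] size [0.022 0.061] yaw 12.0 z 0.0563 rgb [113 108  94]
c [0.5393 0.138 ] size [0.029 0.061] yaw 11.9 z 0.057 rgb [118 112  91]
abs [-0.003  0.002  0.001  0.734 -0.115  1.056]  rel [-0.003  0.002  0.001  0.734 -0.115  1.056]
```

```bash
python3 -m crank '0 0 0 0.4 -0.1 0 1; 0 0 0 0.73 -0.12 0.2 1; 0 0 0 0.73 -0.12 0.6 1; 0 0 0 0.73 -0.12 1 1; 0 0 0 0.73 -0.12 1 1' |head -2; python3 -m crank '0 0 0 0 0 0.07 1; 0 0 0 0 0 0.07 1; 0 0 0 0 0 0.07 -1; 0 0 0 0 0 0.07 -1; 0 0 0 0 0 0.07 -1; 0 0 0 0 0 0.07 -1; 0 0 0 0 0 0.07 -1; 0 0 0 0 0 0.07 -1';  python3 -m crank '0 0 0 0 0 -0.5 -1; 0 0 0 0 0 -0.9 -1; 0 0 0 0 0 -0.9 -1' |head -2
python3 - <<'E'
from cas import *
p=slot(-.0375+.0165); print(p); plan((p[0],p[1],.2,10.4),(p[0],p[1],.105,10.4))
E
```

```text
time: 27.22
eef_pos: [0.4285, 0.3703, 0.1]
time: 28.22
eef_pos: [0.4296, 0.3732, 0.097]
tool_rot: [[-0.209, 0.978, 0.0], [0.978, 0.209, 0.0], [0.0, 0.0, -1.0]]
contact_force: [-0.2, 0.1, 1.4]
width: 0.571
grasp_force: 30.0
time: 28.6
eef_pos: [0.4309, 0.3741, 0.2101]
[0.5448 0.1064]
abs [ 0.01  -0.005  0.037 -2.38   0.462  0.079]  rel [ 0.01  -0.005  0.037 -2.38   0.462  0.079]
abs [ 0.01  -0.005  0.037 -2.382  0.455  0.87 ]  rel [0.    0.    0.    0.    0.    0.792]
```

```bash
python3 -m crank '0 0 0 -0.5 0.1 0 -1; 0 0 0 -1 0.2 0 -1; 0 0 0 -1 0.2 0 -1' |head -2;  python3 -m crank '0 0 0.04 -0.5 0.1 0 -1; 0 0 0.04 -1 0.2 0.08 -1; 0 0 0.04 -1 0.2 0.08 -1; 0 0 0.04 -1 0.2 0.08 -1' |head -2; python3 -c "
from cas import *
p=slot(-.021); plan((p[0],p[1],.13,10.4),(p[0],p[1],.105,10.4))"
```

```text
time: 28.98
eef_pos: [0.479, 0.2572, 0.2026]
time: 29.48
eef_pos: [0.5261, 0.1493, 0.194]
abs [-0.003 -0.001 -0.003 -0.38   0.091  0.532]  rel [-0.003 -0.001 -0.003 -0.38   0.091  0.532]
abs [-0.003 -0.001 -0.003 -0.38   0.091  0.741]  rel [0.    0.    0.    0.    0.    0.208]
```

```bash
python3 -m crank '0 0 0 -0.38 0.09 0 -1; 0 0 0 -0.38 0.09 0 -1; 0 0 0 -0.38 0.09 0.3 -1; 0 0 0 -0.38 0.09 0.53 -1; 0 0 0 -0.38 0.09 0.53 -1; 0 0 0 -0.38 0.09 0.53 -1' |head -2; python3 -c "
from cas import *
p=slot(-.021); plan((p[0],p[1],.105,10.4))"
```

```text
time: 30.22
eef_pos: [0.5456, 0.1068, 0.1329]
abs [ 0.002 -0.    -0.001 -0.002 -0.007  0.233]  rel [ 0.002 -0.    -0.001 -0.002 -0.007  0.233]
```

```bash
python3 -m crank '0 0 0 0 -0.01 0.1 -1; 0 0 0 0 -0.01 0.22 -1; 0 0 0 0 -0.01 0.22 -1; 0 0 0 0 -0.01 0.22 -1; 0 0 0 0 -0.01 0.22 0.6; 0 0 0 0 -0.01 0.22 0.6;0 0 0 0 -0.01 0.22 0.6';  python3 -m crank '0 0 0 0 0 -0.5 0.6; 0 0 0 0 0 -1 1; 0 0 0 0 0 -1 1;0 0 0 0 0 -1 1'|head -2; python3 -m crank '0 0 0 0.5 0 0 1; 0 0 0 1 0 0 1; 0 0 0 1 0 0 1; 0 0 0 1 0 0 1' |head -2
python3 -c "
from cas import *
blocks('wrist','w12.png')
plan((.587,.3762,.226,6),(.587,.3762,.097,6))"
```

```text
time: 31.1
eef_pos: [0.5444, 0.1052, 0.1056]
tool_rot: [[-0.178, 0.984, 0.001], [0.984, 0.178, 0.0], [-0.0, 0.001, -1.0]]
contact_force: [-0.9, -0.6, -0.2]
width: 0.797
grasp_force: 0.0
time: 31.6
eef_pos: [0.5442, 0.1052, 0.225]
time: 32.1
eef_pos: [0.5225, 0.223, 0.2233]
c [0.5878 0.3695] size [0.017 0.051] yaw 8.6 z 0.0509 rgb [ 63  78 101]
c [0.5355 0.1575] size [0.06  0.095] yaw -79.6 z 0.0569 rgb [112 105  80]
c [0.5551 0.0537] size [0.008 0.061] yaw 10.1 z 0.0549 rgb [98 97 97]
abs [-0.003  0.001  0.094  1.166  0.754 -0.022]  rel [-0.003  0.001  0.094  1.166  0.754 -0.022]
abs [-0.003  0.001  0.094  1.167  0.757  1.053]  rel [0.    0.    0.    0.    0.    1.075]
```

```bash
python3 -m crank '0 0 0.09 0.4 0.4 0 1; 0 0 0.09 0.8 0.75 0 1; 0 0 0.09 0.8 0.75 0 1;0 0 0.09 0.8 0.75 0 1' |head -2; python3 -c "
from cas import *
blocks('wrist','w13.png');plan((.587,.3762,.097,6))"
```

```text
time: 32.65
eef_pos: [0.5949, 0.3326, 0.2242]
c [0.5367 0.4628] size [0.028 0.033] yaw 61.2 z 0.0508 rgb [ 39 110 107]
c [0.5868 0.376 ] size [0.028 0.05 ] yaw 6.0 z 0.051 rgb [ 85 103 132]
c [0.5392 0.1497] size [0.048 0.058] yaw 8.3 z 0.0568 rgb [136 122  72]
abs [-0.     0.001  0.002  0.372 -0.024  1.069]  rel [-0.     0.001  0.002  0.372 -0.024  1.069]
```

```bash
python3 -m crank '0 0 0 0.37 -0.02 0 1; 0 0 0 0.37 -0.02 0.3 1; 0 0 0 0.37 -0.02 0.7 1; 0 0 0 0.37 -0.02 1 1; 0 0 0 0.37 -0.02 1 1' |head -2; python3 -m crank '0 0 0 0 0 0.08 1; 0 0 0 0 0 0.08 1; 0 0 0 0 0 0.08 -1; 0 0 0 0 0 0.08 -1; 0 0 0 0 0 0.08 -1; 0 0 0 0 0 0.08 -1; 0 0 0 0 0 0.08 -1; 0 0 0 0 0 0.08 -1';  python3 -m crank '0 0 0 0 0 -0.5 -1; 0 0 0 0 0 -0.9 -1; 0 0 0 0 0 -0.9 -1' |head -2
python3 - <<'E'
from cas import *
p=slot(-.0375-.0165); print(p); plan((p[0],p[1],.2,10.4),(p[0],p[1],.105,10.4))
E
```

```text
time: 33.33
eef_pos: [0.5858, 0.3751, 0.1025]
time: 34.33
eef_pos: [0.5872, 0.3777, 0.0956]
tool_rot: [[-0.108, 0.994, -0.0], [0.994, 0.108, 0.0], [0.0, -0.0, -1.0]]
contact_force: [0.1, -0.6, 1.1]
width: 0.568
grasp_force: 30.0
time: 34.7
eef_pos: [0.5886, 0.3785, 0.2102]
[0.5507 0.074 ]
abs [ 0.012 -0.005 -0.093 -2.489 -0.588  0.07 ]  rel [ 0.012 -0.005 -0.093 -2.489 -0.588  0.07 ]
abs [ 0.012 -0.005 -0.093 -2.492 -0.596  0.861]  rel [0.    0.    0.    0.    0.    0.792]
```

```bash
python3 -m crank '0 0 0 -0.5 -0.15 0 -1; 0 0 0 -1 -0.25 0 -1; 0 0 0 -1 -0.25 0 -1' |head -2;  python3 -m crank '0 0 -0.09 -0.5 -0.15 0 -1; 0 0 -0.09 -1 -0.25 0.07 -1; 0 0 -0.09 -1 -0.25 0.07 -1; 0 0 -0.09 -1 -0.25 0.07 -1' |head -2; python3 -c "
from cas import *
p=slot(-.0523); plan((p[0],p[1],.13,10.4),(p[0],p[1],.103,10.4))"
```

```text
time: 35.08
eef_pos: [0.5698, 0.2513, 0.2014]
time: 35.58
eef_pos: [0.5535, 0.1335, 0.1946]
abs [-0.001 -0.001 -0.003 -0.47  -0.111  0.538]  rel [-0.001 -0.001 -0.003 -0.47  -0.111  0.538]
abs [-0.001 -0.001 -0.003 -0.47  -0.11   0.763]  rel [0.    0.    0.    0.    0.    0.225]
```

```bash
python3 -m crank '0 0 0 -0.47 -0.11 0 -1; 0 0 0 -0.47 -0.11 0 -1; 0 0 0 -0.47 -0.11 0.3 -1; 0 0 0 -0.47 -0.11 0.53 -1; 0 0 0 -0.47 -0.11 0.53 -1; 0 0 0 -0.47 -0.11 0.53 -1' |head -2; python3 -c "
from cas import *
p=slot(-.0523); plan((p[0],p[1],.1035,10.4))"
```

```text
time: 36.33
eef_pos: [0.5511, 0.0761, 0.1328]
abs [ 0.002 -0.    -0.001 -0.002 -0.007  0.245]  rel [ 0.002 -0.    -0.001 -0.002 -0.007  0.245]
```

```bash
python3 -m crank '0 0 0 0 -0.01 0.1 -1; 0 0 0 0 -0.01 0.23 -1; 0 0 0 0 -0.01 0.23 -1; 0 0 0 0 -0.01 0.23 -1; 0 0 0 0 -0.01 0.23 0.6; 0 0 0 0 -0.01 0.23 0.6;0 0 0 0 -0.01 0.23 0.6';  python3 -m crank '0 0 0 0 0 -0.5 0.6; 0 0 0 0 0 -1 1; 0 0 0 0 0 -1 1;0 0 0 0 0 -1 1'|head -2; python3 -m crank '0 0 0 0.5 0 -0.2 1; 0 0 0 0.9 0 -0.3 1; 0 0 0 0.9 0 -0.3 1; 0 0 0 0.9 0 -0.3 1' |head -2
python3 - <<'E'
from cas import *
ci=viewer.camera_info('wrist');im,d=shot('wrist');C=cloud('wrist',d,ci)
cv2.imwrite('pics/w14.png',cv2.resize(im[80:350,130:400,::-1],None,fx=2.2,fy=2.2))
e1=np.array([np.cos(A),np.sin(A)]);e2=np.array([-np.sin(A),np.cos(A)]);q=C[...,:2]-D;X=q@e1;Y=q@e2
sat=(im.max(2).astype(int)-im.min(2))>0
for y in np.arange(-.072,.073,.006):
    k=(abs(Y-y)<.003)&(abs(X)<.03)&(C[...,2]>.045)&(C[...,2]<.066)
    if k.sum()>5: print(round(y,3),k.sum(),np.percentile(X[k],[1,99]),np.median(C[...,2][k]),im[k].mean(0).astype(int))
plan((.597,-.18,.2,10.2))
E
```

```text
time: 37.2
eef_pos: [0.5495, 0.0745, 0.1044]
tool_rot: [[-0.178, 0.984, 0.001], [0.984, 0.178, 0.0], [-0.0, 0.001, -1.0]]
contact_force: [-0.1, -0.1, -0.1]
width: 0.797
grasp_force: 0.0
time: 37.7
eef_pos: [0.5493, 0.0745, 0.2238]
time: 38.2
eef_pos: [0.5298, 0.1804, 0.2579]
-0.072 510 [-0.0297  0.0294] 0.057527749144714535 [103 102 104]
-0.066 244 [-0.0259  0.0225] 0.056710179672899735 [ 56  77 113]
-0.06 259 [-0.0262  0.0224] 0.05701969508321897 [ 90 101 116]
-0.054 274 [-0.0266  0.0223] 0.05700899609282559 [ 93 103 117]
-0.048 283 [-0.0264  0.0231] 0.05700041248744098 [ 87  99 116]
-0.042 419 [-0.0264  0.023 ] 0.05584698912445224 [ 26  55 103]
-0.036 147 [-0.0252  0.0229] 0.056671426018955695 [ 37  64 111]
-0.03 282 [-0.026   0.0237] 0.057083452406761936 [ 88  99 116]
-0.024 306 [-0.0259  0.0236] 0.05701903743989961 [ 90 101 116]
-0.018 292 [-0.0257  0.0234] 0.056959891515839495 [ 90 101 117]
-0.012 312 [-0.0257  0.0233] 0.056866168306861614 [ 53  76 112]
-0.006 244 [-0.0257  0.0234] 0.053388757013411114 [ 41  62 100]
0.0 633 [-0.0296  0.0293] 0.05970276460894691 [110 108 107]
0.006 186 [-0.0262  0.0233] 0.0565021847217578 [131 114  52]
0.012 320 [-0.026   0.0227] 0.05697173508550912 [134 124  86]
0.018 325 [-0.0258  0.0226] 0.05706119722998548 [133 124  90]
0.024 331 [-0.0257  0.0233] 0.05704221597040332 [133 124  90]
0.03 350 [-0.0265  0.0232] 0.0568684350072958 [134 119  65]
0.036 310 [-0.0259  0.0228] 0.05274789152694159 [121 102  35]
0.042 276 [-0.0252  0.0237] 0.056751609755098825 [135 119  57]
0.048 352 [-0.0251  0.0236] 0.0570083810830648 [134 125  90]
0.054 382 [-0.0259  0.0235] 0.05696814328429514 [133 124  91]
0.06 370 [-0.0257  0.0233] 0.056917161684996 [134 124  90]
0.066 500 [-0.0256  0.0232] 0.05626073958726252 [129 111  46]
0.072 209 [-0.0292  0.0295] 0.06090390236901144 [120 119 118]
abs [-0.004  0.001  0.    -3.05   0.02   0.486]  rel [-0.004  0.001  0.    -3.05   0.02   0.486]
```

View pics/w14.png

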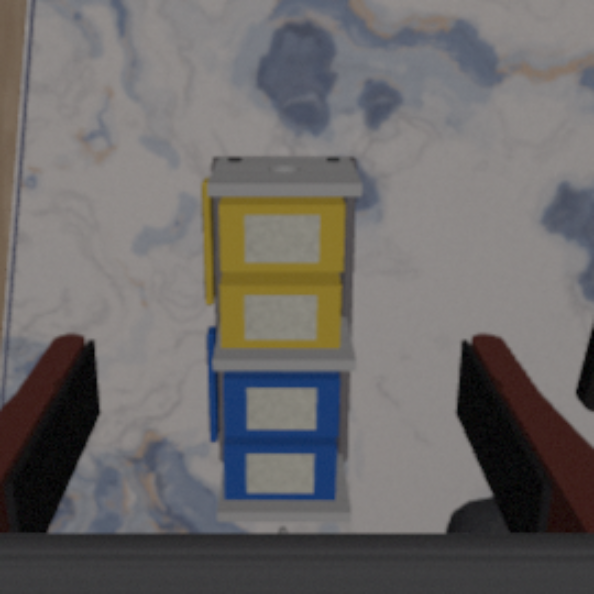

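All four new cassettes stand flat in the bays of their colour: yellow at (282,240) and (282,318), blue at (281,408) and (281,474). Now back for the spindle.

```bash
for i in 1 2; do python3 -m crank '0 0 0 -0.5 0 0.1 1; 0 0 0 -1 0 0.2 1; 0 0 0 -1 0 0.2 1' >/dev/null; done; python3 -m crank '0 0 0 -0.3 0 0 1; 0 0 0 -0.6 0 0 1; 0 0 0 -0.6 0 0 1; 0 0 0 -0.6 0 0 1' |head -3
python3 - <<'E'
from cas import *
ci=viewer.camera_info('wrist');im,d=shot('wrist','w15.png');C=cloud('wrist',d,ci)
red=(im[...,0]>1.8*im[...,1])&(C[...,2]>.014)&(C[...,2]<.026)&(abs(C[...,0]-.597)<.04)&(abs(C[...,1]+.18)<.06)
P=C[red];print(red.sum(),cv2.minAreaRect(P[:,:2].astype(np.float32)),np.median(P[:,2]))
e2=np.array([-np.sin(A),np.cos(A)]);e1=np.array([np.cos(A),np.sin(A)]);q=C[...,:2]-D;X=q@e1;Y=q@e2;Z=C[...,2]
k=(Z>.006)&(Z<.014)&(abs(X)<.012)&(Y>-.28)&(Y<-.125)
S=np.c_[X,Y][0:0]; vx,vy,x0,y0=cv2.fitLine(C[k][:,:2].astype(np.float32),cv2.DIST_HUBER,0,.001,.001)[:,0];print(k.sum(),'shaft yaw',np.degrees(np.arctan2(-vx,vy)),'point',x0,y0)
plan((.597,-.18,.0825,10.4))
E
```

```text
time: 39.5
eef_pos: [0.5856, -0.125, 0.212]
tool_rot: [[-0.178, 0.984, -0.0], [0.984, 0.178, 0.001], [0.001, -0.0, -1.0]]
1025 ((0.5970668196678162, -0.1816643923521042), (0.018729375675320625, 0.04988151416182518), 9.936567306518555) 0.018124997430833456
2105 shaft yaw -169.62001 point 0.5757507 -0.06629707
abs [ 0.    -0.001 -0.002 -0.471  0.011  1.079]  rel [ 0.    -0.001 -0.002 -0.471  0.011  1.079]
```

```bash
python3 -m crank '0 0 0 -0.48 0 0 1; 0 0 0 -0.48 0 0.4 1; 0 0 0 -0.48 0 0.8 1; 0 0 0 -0.48 0 1 1; 0 0 0 -0.48 0 1 1' |head -2; python3 -m crank '0 0 0 0 0 0.07 1; 0 0 0 0 0 0.07 1; 0 0 0 0 0 0.07 -1; 0 0 0 0 0 0.07 -1; 0 0 0 0 0 0.07 -1; 0 0 0 0 0 0.07 -1; 0 0 0 0 0 0.07 -1; 0 0 0 0 0 0.07 -1;0 0 0 0 0 0.07 -1;0 0 0 0 0 0.07 -1'; python3 -c "
from cas import *
p=slot(-.313); plan((p[0],p[1],.1035,10.4))"
```

```text
time: 40.17
eef_pos: [0.5947, -0.181, 0.0894]
time: 41.42
eef_pos: [0.596, -0.1829, 0.0837]
tool_rot: [[-0.178, 0.984, 0.0], [0.984, 0.178, -0.0], [-0.0, 0.0, -1.0]]
contact_force: [0.0, -0.6, -0.1]
width: 0.225
grasp_force: 30.0
abs [ 0.     0.    -0.003  0.015  0.016 -0.165]  rel [ 0.     0.    -0.003  0.015  0.016 -0.165]
```

```bash
python3 -m crank '0 0 0 0 0 -0.1 -1; 0 0 0 0 0.015 -0.175 -1; 0 0 0 0 0.015 -0.175 -1; 0 0 0 0 0.015 -0.175 -1;0 0 0 0 0.015 -0.175 -1' 
python3 - <<'E'
from cas import *
ci=viewer.camera_info('wrist');im,d=shot('wrist','w16.png');C=cloud('wrist',d,ci)
e2=np.array([-np.sin(A),np.cos(A)]);e1=np.array([np.cos(A),np.sin(A)]);q=C[...,:2]-D;X=q@e1;Y=q@e2;Z=C[...,2]
for y in np.arange(-.28,-.1,.02):
    k=(abs(Y-y)<.01)&(abs(X)<.012)&(Z>.02)&(Z<.05)
    if k.sum()>3: print(round(y,2),k.sum(),np.median(X[k]),np.percentile(Z[k],90))
s=ctrl.read_state();q=np.array(s['eef_pos'])[:2]-D;print(q@e1,q@e2)
plan((*slot(-.1025),.1045,10.4))
E
```

```text
time: 42.05
eef_pos: [0.5975, -0.1825, 0.1041]
tool_rot: [[-0.178, 0.984, -0.001], [0.984, 0.178, 0.0], [0.0, -0.001, -1.0]]
contact_force: [1.1, -0.7, -0.8]
width: 0.223
grasp_force: 30.0
-0.28 1037 -0.0007363168003023618 0.035463672742202565
-0.26 894 -0.0002512893633834451 0.03427840915460199
-0.24 1001 -0.00023346274873244555 0.03426400791795747
-0.22 1157 -0.00019404459535139192 0.034238680593582385
-0.2 843 -0.0001695971734531087 0.03428594256455322
-0.0003609278007758038 -0.3146805004238495
abs [-0.001 -0.001 -0.003  1.768 -0.001 -0.002]  rel [-0.001 -0.001 -0.003  1.768 -0.001 -0.002]
```

```bash
python3 -m crank '0 0 0 0.2 0 -0.01 -1; 0 0 0 0.4 0 -0.01 -1; 0 0 0 0.5 0 -0.01 -1; 0 0 0 0.6 0 -0.01 -1; 0 0 0 0.6 0 -0.01 -1'
python3 - <<'E'
from cas import *
ci=viewer.camera_info('wrist');im,d=shot('wrist');C=cloud('wrist',d,ci)
cv2.imwrite('pics/w17.png',cv2.resize(im[0:300,130:400,::-1],None,fx=2,fy=2))
e2=np.array([-np.sin(A),np.cos(A)]);e1=np.array([np.cos(A),np.sin(A)]);q=C[...,:2]-D;X=q@e1;Y=q@e2;Z=C[...,2]
for y in np.arange(-.22,-.08,.02):
    k=(abs(Y-y)<.01)&(abs(X)<.012)&(Z>.02)&(Z<.05)
    if k.sum()>3: print(round(y,2),k.sum(),np.median(X[k]),np.percentile(Z[k],90))
s=ctrl.read_state();q=np.array(s['eef_pos'])[:2]-D;print(q@e1,q@e2)
E
```

```text
time: 42.72
eef_pos: [0.5848, -0.1107, 0.106]
tool_rot: [[-0.179, 0.984, 0.0], [0.984, 0.179, -0.0], [-0.0, 0.0, -1.0]]
contact_force: [0.9, -0.2, -2.0]
width: 0.222
grasp_force: 30.0
-0.22 1644 0.00027099743850642804 0.04119386511938067
-0.2 820 0.0002716406358573574 0.03604836812065136
-0.18 924 0.00027305622601049356 0.03608010736063685
-0.16 1067 0.0002739167232298904 0.03601056499342156
-0.14 1187 0.0002751635136455643 0.03607717562511625
-0.12 405 0.00027600885108341875 0.03606380597817938
0.0001378759907625718 -0.24254391292315067
```

View pics/w17.png

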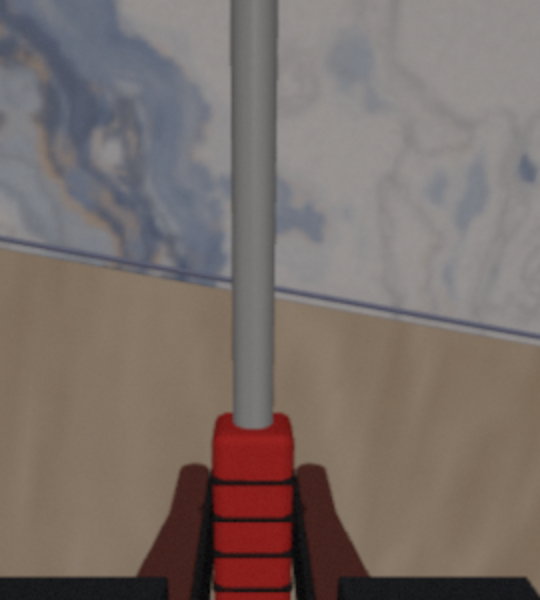

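The shaft is straight, running from (253,425) to (253,0) and on through the right cheek. Its axis is at 31 mm and there is no contact force. Continue.

```bash
python3 -m crank '0 0 0 0.15 0 0 -1; 0 0 0 0.3 0 0 -1; 0 0 0 0.45 0 0 -1;  0 0 0 0.45 0 0 -1'; python3 -m crank '0 0 0 0.15 0 0 -1; 0 0 0 0.3 0 0 -1; 0 0 0 0.45 0 0 -1; 0 0 0 0.55 0 0 -1; 0 0 0 0.55 0 0 -1; 0 0 0 0.55 0 0 -1'
python3 -c "
from cas import *
plan((*slot(-.1035),.106,10.4))"
```

```text
time: 43.28
eef_pos: [0.575, -0.0569, 0.1059]
tool_rot: [[-0.18, 0.984, 0.0], [0.984, 0.18, 0.0], [0.0, 0.0, -1.0]]
contact_force: [-0.6, -0.6, -2.0]
width: 0.225
grasp_force: 30.0
time: 44.02
eef_pos: [0.5636, 0.0062, 0.1059]
tool_rot: [[-0.178, 0.984, 0.0], [0.984, 0.178, -0.0], [-0.0, 0.0, -1.0]]
contact_force: [-0.9, -0.5, -1.2]
width: 0.227
grasp_force: 30.0
abs [ 0.     0.001 -0.003  0.163 -0.004 -0.001]  rel [ 0.     0.001 -0.003  0.163 -0.004 -0.001]
```

```bash
python3 -m crank '0 0 0 0.1 0 0 -1; 0 0 0 0.16 0 0 -1; 0 0 0 0.18 0 0 -1; 0 0 0 0.18 0 0 -1; 0 0 0 0.18 0 0 -1' | grep -E 'force|eef'
python3 -m crank '0 0 0 -0.01 0 0 -1; 0 0 0 -0.01 0 0 0; 0 0 0 -0.01 0 0 0.2; 0 0 0 -0.01 0 0 0.2; 0 0 0 -0.01 0 0 0.2'| grep -E 'force|eef|width'
```

```text
eef_pos: [0.5599, 0.0261, 0.1059]
contact_force: [0.8, -6.3, -2.4]
grasp_force: 30.0
eef_pos: [0.5599, 0.0266, 0.106]
contact_force: [-0.3, 0.8, -0.1]
width: 0.594
grasp_force: 0.0
```

```bash
python3 -m crank '0 0 0 0 0 -0.3 0.2; 0 0 0 0 0 -0.8 0.5; 0 0 0 0.5 0 -1 1; 0 0 0 1 0 -1 1; 0 0 0 1 0 -1 1; 0 0 0 1 0 -1 1; 0 0 0 1 0 -1 1' |head -2
python3 - <<'E'
from cas import *
ci=viewer.camera_info('wrist');im,d=shot('wrist');C=cloud('wrist',d,ci)
cv2.imwrite('pics/w18.png',cv2.resize(im[60:384,130:400,::-1],None,fx=1.8,fy=1.8))
e2=np.array([-np.sin(A),np.cos(A)]);e1=np.array([np.cos(A),np.sin(A)]);q=C[...,:2]-D;X=q@e1;Y=q@e2;Z=C[...,2]
k=(im[...,0]>1.8*im[...,1])&(im[...,2]<im[...,1]*1.4)&(Z>.03)&(Z<.045)&(abs(X)<.02);print('handle',k.sum(),np.percentile(Y[k],[1,99]),np.median(X[k]),np.median(Z[k]))
k=(abs(X)<.008)&(Y>.08)&(Y<.11)&(Z>.02)&(Z<.045);print('tip',k.sum(),Y[k].max() if k.any() else 0,np.median(X[k]),np.median(Z[k]))
for y in (-.054,-.024,.02,.054):
    k=(abs(Y-y)<.008)&(abs(X)<.03)&(Z>.045)&(Z<.066);print(y,np.percentile(X[k],[1,99]),np.median(Z[k]))
blocks('top','top19.png')
E
```

```text
time: 46.15
eef_pos: [0.5387, 0.1433, 0.2254]
handle 336 [-0.1134 -0.0941] 0.00024103159810059092 0.038705820498010524
tip 96 0.08883461705559687 0.00039562172960231327 0.036506050021928166
-0.054 [-0.026   0.0226] 0.05699235260292612
-0.024 [-0.0258  0.0235] 0.057020118649059176
0.02 [-0.0261  0.0232] 0.057038695728087396
0.054 [-0.0255  0.0234] 0.057076342848322636
c [ 1.1209 -0.4095] size [0.007 0.15 ] yaw -89.8 z 0.0533 rgb [129 123 120]
c [ 1.1191 -0.5107] size [0.006 0.055] yaw 86.7 z 0.0537 rgb [127 122 118]
c [ 1.1178 -0.5722] size [0.006 0.057] yaw -89.1 z 0.0532 rgb [126 120 117]
c [ 0.8274 -0.6406] size [0.036 0.591] yaw 3.1 z 0.0534 rgb [180 171 166]
c [1.1171 0.7809] size [0.007 0.12 ] yaw -89.8 z 0.0534 rgb [137 130 127]
c [0.5492 0.068 ] size [0.023 0.05 ] yaw -0.1 z 0.0563 rgb [142 159 188]
c [ 0.5352 -0.3485] size [0.03 0.05] yaw 11.0 z 0.0542 rgb [131 122 122]
c [0.5407 0.4693] size [0.028 0.052] yaw 62.0 z 0.0496 rgb [ 55 161 156]
c [ 0.4796 -0.6402] size [0.007 0.096] yaw 0.4 z 0.0534 rgb [183 175 170]
c [ 0.4862 -0.2052] size [0.028 0.051] yaw 78.5 z 0.0476 rgb [126  68 149]
c [ 0.3168 -0.6408] size [0.008 0.219] yaw 0.2 z 0.0531 rgb [182 174 168]
c [0.2117 0.2602] size [0.07  0.094] yaw -82.8 z 0.0547 rgb [156 108 111]
c [0.191  0.5174] size [0.06 0.09] yaw -24.9 z 0.0544 rgb [185 127 132]
```

View pics/w18.png

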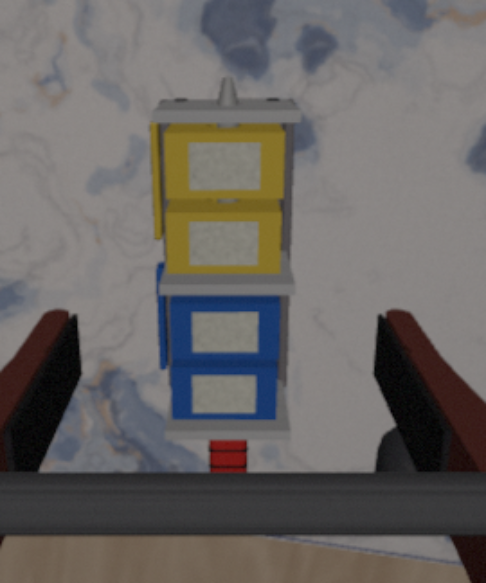

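The tip is 11 mm out of the left cheek at (227,85), and the handle sits against the right cheek at (227,455). All four cassettes are level and the spent one is in the box, so I hand in.

```bash
python3 -c "
from workcell import close_job
print(close_job())"
```

```text
the job is handed in; nothing more can be done
None
```

The dispenser is refilled and handed in: the one spent cassette is in the box, all four new ones are seated in the bays of their colour, the spindle is fully home and released, and nothing came near the mouse; the hand-in call gave no verdict.

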